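# Stack the nougat moulds and close them in the slide-bed screw press

## Task

Close the nougat for setting: stack all the nougat trays (any order) on the dock of the press's pulled-out bed, wide lug over wide notch (blue ends on the same side) so that each drops fully home, and seat the white lid on top the same way round. Then push the bed fully home under the spindle and wind the crank clockwise until the foot meets the lid and about half a turn further, so its spring is squeezed about half-way (not hard down). Leave the timer and the bench scraper where they lie.

Things in the scene. Friction and masses are not known exactly. Their poses are not given: they have to be found in the camera images.
- tray_a_mid (a point): aluminium tray of nougat bars, 120 long (x), 60 wide (y), 30 mm high; 2 to 4 trays are there, absent ones read None. Site at its centre, half-way up. Underneath, 6 mm deep: a 30 mm wide lug at the +x end, a 14 mm one at -x and a plug; in the end rims notches 34 mm wide at +x, 18 mm at -x (2 mm play a side): it seats only +x over +x, 24 mm above the tray below. +x end marked blue, on the rim too
- tray_b_mid (a point): aluminium tray of nougat bars, 120 long (x), 60 wide (y), 30 mm high; 2 to 4 trays are there, absent ones read None. Site at its centre, half-way up. Underneath, 6 mm deep: a 30 mm wide lug at the +x end, a 14 mm one at -x and a plug; in the end rims notches 34 mm wide at +x, 18 mm at -x (2 mm play a side): it seats only +x over +x, 24 mm above the tray below. +x end marked blue, on the rim too
- tray_c_mid (a point): aluminium tray of nougat bars, 120 long (x), 60 wide (y), 30 mm high; 2 to 4 trays are there, absent ones read None. Site at its centre, half-way up. Underneath, 6 mm deep: a 30 mm wide lug at the +x end, a 14 mm one at -x and a plug; in the end rims notches 34 mm wide at +x, 18 mm at -x (2 mm play a side): it seats only +x over +x, 24 mm above the tray below. +x end marked blue, on the rim too
- tray_d_mid (a point): aluminium tray of nougat bars, 120 long (x), 60 wide (y), 30 mm high; 2 to 4 trays are there, absent ones read None. Site at its centre, half-way up. Underneath, 6 mm deep: a 30 mm wide lug at the +x end, a 14 mm one at -x and a plug; in the end rims notches 34 mm wide at +x, 18 mm at -x (2 mm play a side): it seats only +x over +x, 24 mm above the tray below. +x end marked blue, on the rim too
- lid_mid (a point): white plastic lid of the mould stack, 120 mm long (x), 60 mm wide (y), 26 mm high, flat top with a steel pressure disc; lugs and plug 6 mm deep underneath as on the trays, wide lug and blue marks (end, top) at +x. Site at its centre, half-way up (13 mm above the lug bottoms). Seated on the top tray its centre is 22 mm above that tray's centre
- lid: the same lid, origin at the centre of its underside (lug bottoms)
- bed_dock (a point): dock on the sliding steel bed, shaped like a tray's rim (120 x 60 mm, notches for 30 mm lug at its +x end, for 14 mm lug at -x; rim marked blue at +x). Site at its centre on the rim, 30 mm above the table; a seated tray's centre is 9 mm above it. x = the way the bed pulls out, z up; it moves with the bed
- bed (a joint): slide of the bed, m: 0 = fully home under the spindle (hard stop), 0.25 = fully pulled out; about 3 N to move, stays where left
- bed_handle (a point): middle of the black grip of the bed's bow handle: horizontal bar 16 mm thick, grip 44 mm long, along the bed's y, 105 mm above the table, 132 mm from the dock centre along the bed's +x; free below the bar. Pinch it from above across the bar (along the bed's x) and push the bed home along -x
- press_axis (a point): point on the vertical spindle axis at the top of the press's crossbeam (204 mm above the table); its x = the way the bed pulls out. Two columns stand 53 mm to either side (y). The beam's underside is 178 mm up
- crank (a joint): turn of the crank, rad: 0 = wound fully up, grows clockwise seen from above and lowers the spindle, foot and crank together by 20 mm a turn, 24.5 at most; turning friction about 2.8 N at the knob, holds where left
- crank_grip (a point): middle of the black upright knob (19 mm thick, 45 mm tall, turns freely on its pin) at the end of the crank, 50 mm from the spindle axis, free all round and above, 316 mm above the table when wound up; sinks with the spindle. Pinch it from above and carry it round in a circle
- foot_face (a point): centre of the underside of the press foot (steel disc 48 mm across) below the beam on the spindle; 154 mm above the table when wound fully up
- foot (a joint): how far the foot's spring (2 N/mm) is squeezed, m: 0 = free, 0.016 = hard down; its stem shows steel above red, and half squeezed only the red shows
- timer: white kitchen timer with red dial, 69 mm across, 46 mm high; a bystander; origin centre of its underside
- scraper: bench scraper with a red grip, 87 x 125 x 10 mm, lying flat; a bystander; origin centre of its underside

How it is judged:
On the way, in this order (a step that is already met when the one before it is completed fails the run):
1. every tray present is stacked on the bed's dock with its lugs home (horizontal distance between each of tray_a_mid, tray_b_mid, tray_c_mid, tray_d_mid and bed_dock below 0.012 m and angle between each of tray_a_mid, tray_b_mid, tray_c_mid, tray_d_mid's own z axis and vertical below 0.05 rad and angle between the x axis of each of tray_a_mid, tray_b_mid, tray_c_mid, tray_d_mid and the x axis of bed_dock, either way round below 0.12 rad and (z of tray_a_mid in the frame of bed_dock between 0.0065 and 0.0115 m or z of tray_a_mid in the frame of bed_dock between 0.0305 and 0.0355 m or z of tray_a_mid in the frame of bed_dock between 0.0545 and 0.0595 m or z of tray_a_mid in the frame of bed_dock between 0.0785 and 0.0835 m) and (z of tray_b_mid in the frame of bed_dock between 0.0065 and 0.0115 m or z of tray_b_mid in the frame of bed_dock between 0.0305 and 0.0355 m or z of tray_b_mid in the frame of bed_dock between 0.0545 and 0.0595 m or z of tray_b_mid in the frame of bed_dock between 0.0785 and 0.0835 m) and (z of tray_c_mid in the frame of bed_dock between 0.0065 and 0.0115 m or z of tray_c_mid in the frame of bed_dock between 0.0305 and 0.0355 m or z of tray_c_mid in the frame of bed_dock between 0.0545 and 0.0595 m or z of tray_c_mid in the frame of bed_dock between 0.0785 and 0.0835 m) and (z of tray_d_mid in the frame of bed_dock between 0.0065 and 0.0115 m or z of tray_d_mid in the frame of bed_dock between 0.0305 and 0.0355 m or z of tray_d_mid in the frame of bed_dock between 0.0545 and 0.0595 m or z of tray_d_mid in the frame of bed_dock between 0.0785 and 0.0835 m)), for 0.2 s.
2. the lid is seated on the top tray (all of step 1 and horizontal distance between lid_mid and bed_dock below 0.012 m and angle between lid_mid's own z axis and vertical below 0.05 rad and angle between the x axis of lid_mid and the x axis of bed_dock, either way round below 0.12 rad and (z of lid_mid in the frame of bed_dock between 0.0525 and 0.0575 m or z of lid_mid in the frame of bed_dock between 0.0765 and 0.0815 m or z of lid_mid in the frame of bed_dock between 0.1005 and 0.1055 m) and z of lid_mid in the frame of tray_a_mid above 0.015 m and z of lid_mid in the frame of tray_b_mid above 0.015 m and z of lid_mid in the frame of tray_c_mid above 0.015 m and z of lid_mid in the frame of tray_d_mid above 0.015 m), for 0.2 s.
3. the bed is fully home under the spindle (all of step 2 and value of joint bed below 0.006 m), for 0.2 s.
4. the foot bears on the lid with its spring about half squeezed (value of joint bed below 0.006 m and value of joint foot between 0.004 and 0.0145 m), for 0.2 s.
At the end, for the whole second after the job is handed in: All trays present are seated one on another on the dock, the lid on top, each within 2.5 mm of its seated height, 12 mm of the dock's axis, 0.12 rad of its direction and level within 0.05 rad; the bed is within 6 mm of home; the foot's spring is squeezed 4 to 14.5 mm on the lid; all at rest (all of step 2 and all of step 4 and velocity of joint crank between -0.05 and 0.05 rad/s and linear speed of lid below 0.02 m/s); the robot touches nothing.
It fails at once if the stack is crushed: foot presses on the lid with more than 60 N (contact force between foot and lid above 60 N).
It fails at once if the timer is pushed away by more than 4 cm (distance of timer from where it was at the start of the episode above 0.04 m).
It fails at once if the bench scraper is pushed away by more than 4 cm (distance of scraper from where it was at the start of the episode above 0.04 m).
Of tray_a, tray_b, tray_c, tray_d only 2 to 4 are there at a start; the rules pass over those that are not, and their reading is None.
At some moment in a run one of tray_a, tray_b, tray_c, tray_d, lid may be knocked a few centimetres aside while the robot is not near it.
Once in a run the grip may slacken for a moment while it holds something.
It also fails if it takes over 208 s, if anything falls off the work surface, if the arm or the gripper's body presses on something with over 40 N, if the wrist force passes 120 N, or if a joint passes its speed limit or range.

## Robot

A 6-joint arm with a two-finger parallel gripper is mounted at the origin on the work surface; the furniture and walls round the work are solid. World frame = base frame: x ahead of the robot, y to its left, z up, the work surface at z = 0. Lengths are in m, angles in rad, forces in N, time in s.
With the tool pointing down it reaches from about 0.325 to 0.775 m from the base axis. Payload 9.3 kg.
Tool frame: the origin (TCP) lies midway between the tips of the shut fingers; the grasp point (between the pads) lies 19 mm behind it; z points along the fingers, y is the direction in which the jaws open and shut (so a half turn about z gives the same grasp; the last joint's range is limited). The gripper opens to 85 mm and grips with 20 to 120 N. Pads are 22 mm wide; open, the fingers measure 114 mm over their backs; the gripper's body (76 mm by 85 mm) begins 54 mm behind the grasp point. The pads swing forward as they close: fully open they stand 13 mm farther back than shut.
Start: joints at [-0.153, 0.259, 0.021, 1.334, 0, 1.418], TCP at [0.55, -0, 0.231] pointing down, gripper open.
Joint ranges: [-3.04, 3.04], [-0.91, 1.82], [-1.04, 1.36], [-1.92, 1.95], [-1.52, 1.45], [-3.14, 3.14]. Speed limits (rad/s): [2.22, 2.22, 2.79, 3.14, 3.14, 3.14].

## Interface

Orientations are given as a unit quaternion [w, x, y, z].
In Python, from cell import get_state, capture, ticket gives the robot as it stands. The module is installed in compiled form; this text tells all that it offers.
- The arm moves only by the tool apply_moves, never from a script. Its argument "plan" is a list of rows, each a list of 7 numbers: the shift along the tool's x, y, z in cm, then the turn, a rotation vector about the tool's x, y, z in degrees, then the opening, from 0 (shut) to 1 (fully open). A call has exactly 8 rows; each row is the pose to reach, as a shift and turn from the pose measured when the call began, along the tool's axes at that moment; what a row does not reach only later rows make up. A row lasts 1/10 s, in which the tool goes at most 50 mm and 8.59 degrees, less where a joint would pass 70% of its speed; a pose out of reach is approached as far as the arm can. A call with a gripper value outside its range is refused whole. The fingers move at their own pace and stop on an object; the grip force is fixed at half the most. Time passes only in rows, so rows that repeat a pose let the fingers close, or fill a call up. It gives the time, the measured TCP pose, the force and the opening at its end, in the units of the state.
- get_state(): the state, without advancing time (a new reading comes with each control period).
- capture(name): name is "scene" or "side" or "wrist"; returns a dict with "color" (420x560x3 uint8, blue, green, red), "fovy" (degrees; the focal length in pixels is half the picture's height over the tangent of half this angle, whatever the lens; pixels are square), "cx", "cy" (the principal point, pixels), "k1" (the pictures are not rectified: a ray, as slopes to the right and down, at radius r is drawn at 1 + k1 r^2 times it, then the intrinsics apply), "extrinsics" (4x4, takes a point from world to camera coordinates); the wrist camera has in their place "T_tool_cam" (4x4, takes a point from camera to tool coordinates, whose origin is the TCP and whose axes are the flange's). Camera axes: x right, y down, z forward; pixel columns grow to the right and rows downward; lengths in m; the calibration is good to about 2 mm. A picture is of the moment at which its call begins: read the wrist's pose just before it. There is no depth.
- ticket.job_done(): hands the job in, once; it reports no verdict.
The state is a dict: "time_s": time; "joints": joint angles; "joint_vel": joint speeds; "effort": joint torques, N m; "tool_pos": TCP position; "tcp_rot": TCP orientation; "contact_force": force on the tool from outside, world axes, zero at the start; "moment": the same for the moment, N m; "grip_width": finger opening in m.
Only numpy, scipy, OpenCV 4.12 (cv2) and the standard library are available. Lean on these libraries where they do the work, as an engineer would, in place of code of your own. Each camera call takes 0.05 s, during which the arm holds its last target.

## Working session

There is one attempt and no reset: what is moved stays moved. The work goes in short steps, Python scripts to look and compute and a tool call to move; the robot and the scene stay as the last step left them, time stands still between calls to the robot, and variables do not carry over. Pictures are saved under pics/ and viewed, and the job is handed in when it is done.

Besides the shell and the picture viewer there is one more tool, called after "Emit:" by a JSON object that holds its "api" and its "payload", one argument or row to a line. apply_moves: Moves the arm, as the interface text tells. Its arguments: {"type":"object","properties":{"plan":{"type":"array","items":{"type":"array","items":{"type":"number"}}}},"required":["plan"]}

```bash
mkdir -p pics; ls
cat > h.py <<'E'
import numpy as np, cv2
from cell import get_state, capture, ticket
from scipy.spatial.transform import Rotation as R
def Rq(q): return R.from_quat([q[1],q[2],q[3],q[0]])
def snap(name,fn):
    s=get_state(); c=capture(name); cv2.imwrite('pics/'+fn,c['color'])
    np.save('pics/'+fn+'.npy',{'c':{k:v for k,v in c.items()},'s':s},allow_pickle=True); return s,c
def load(fn):
    d=np.load('pics/'+fn+'.npy',allow_pickle=True).item(); return d['s'],d['c']
def campose(s,c):
    # returns R,t cam->world
    if 'extrinsics' in c:
        T=np.linalg.inv(np.array(c['extrinsics'])); return T[:3,:3],T[:3,3]
    T=np.array(c['T_tool_cam']); Rt=Rq(s['tcp_rot']).as_matrix()
    return Rt@T[:3,:3], Rt@T[:3,3]+np.array(s['tool_pos'])
def K(c):
    f=c['color'].shape[0]/2/np.tan(np.radians(c['fovy'])/2)
    return f
def pix2(s,c,u,v,z):
    f=K(c); x=(u-c['cx'])/f; y=(v-c['cy'])/f
    rd=np.hypot(x,y); r=rd
    for _ in range(30): r=rd/(1+c['k1']*r*r)
    k=1 if rd==0 else r/rd
    Rm,t=campose(s,c); d=Rm@np.array([x*k,y*k,1]); return t+d*(z-t[2])/d[2]
def proj(s,c,P):
    Rm,t=campose(s,c); p=Rm.T@(np.array(P)-t); x,y=p[0]/p[2],p[1]/p[2]; k=1+c['k1']*(x*x+y*y); f=K(c)
    return np.array([c['cx']+f*k*x,c['cy']+f*k*y])
def crop(fn,out,x0,y0,x1,y1,k):
    im=cv2.imread('pics/'+fn)[y0:y1,x0:x1]; cv2.imwrite('pics/'+out,cv2.resize(im,None,fx=k,fy=k,interpolation=cv2.INTER_CUBIC))
E
python3 - <<'E'
from h import *
for n in ['scene','side','wrist']:
    s,c=snap(n,n+'0.png'); print(n,c['fovy'],c['cx'],c['cy'],c['k1'],campose(s,c))
print(s)
E
```

```text
pics
scene 50.66405752671855 277.41353784418885 211.30849744856357 -0.016274328277649384 (array([[-0.78251682, -0.34277131,  0.51978386],
       [-0.6223481 ,  0.40550427, -0.6695141 ],
       [ 0.01871565, -0.84739254, -0.53063699]]), array([-0.20442207,  0.91975173,  0.92622359]))
side 53.84310776862386 277.2205024815021 216.11182372193886 -0.0692579665695896 (array([[ 0.83420297, -0.29968107,  0.46292187],
       [-0.55114686, -0.48125291,  0.68163977],
       [ 0.01850796, -0.82376386, -0.56663088]]), array([-0.09411026, -0.89938083,  0.92762043]))
wrist 70.46997075131164 277.34065834759207 208.49859374730002 -0.010856562664245725 (array([[ 9.99998838e-01,  1.50310845e-03, -2.53934688e-04],
       [ 1.35814992e-03, -9.54135565e-01, -2.99371807e-01],
       [-6.92276408e-04,  2.99371114e-01, -9.54136498e-01]]), array([0.54886832, 0.07572377, 0.37388847]))
{'time_s': 0.1, 'joints': array([-1.52617430e-01,  2.59196233e-01,  2.08460726e-02,  1.33371876e+00,
       -4.86629482e-05,  1.41820767e+00]), 'joint_vel': array([ 0.00037593, -0.00057946,  0.00104316, -0.00026493,  0.00164828,
       -0.0009793 ]), 'effort': array([ 3.14176716e-03, -5.56694484e+01,  3.45071769e+01,  1.17344077e-02,
       -2.28166823e-04,  1.16645586e-05]), 'tool_pos': array([5.49749042e-01, 9.81384533e-06, 2.30697161e-01]), 'tcp_rot': array([-4.98704512e-04,  7.07116798e-01,  7.07096478e-01, -3.95925927e-04]), 'contact_force': array([ 0.36671086,  0.18312788, -0.34149974]), 'moment': array([-0.02904546,  0.00317118, -0.00308652]), 'grip_width': 0.0850618857531882}
```

View pics/scene0.png

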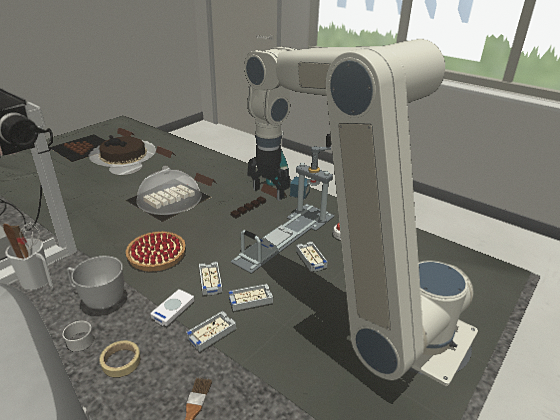

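View pics/side0.png

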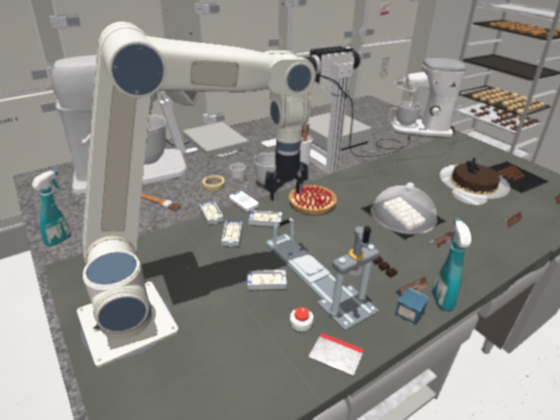

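View pics/wrist0.png

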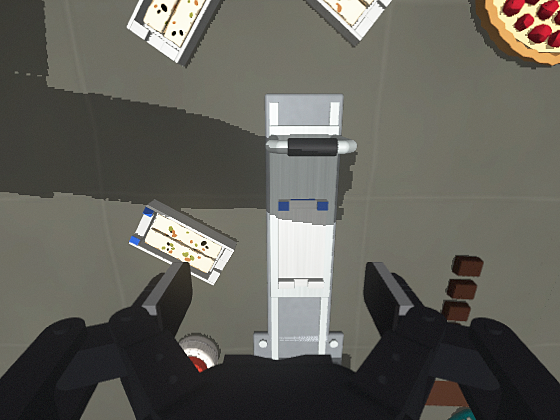

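The scene has four trays and the lid. The dock's blue end faces the handle, towards world +y. I'll enlarge to measure.

Run:
```python
from h import *
crop('wrist0.png','w0a.png',240,80,380,220,5)
crop('wrist0.png','w0b.png',240,220,380,370,4)
crop('scene0.png','s0a.png',140,230,340,360,4)
crop('side0.png','d0a.png',180,180,380,330,4)
```

```text
(no output)
```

View pics/w0a.png

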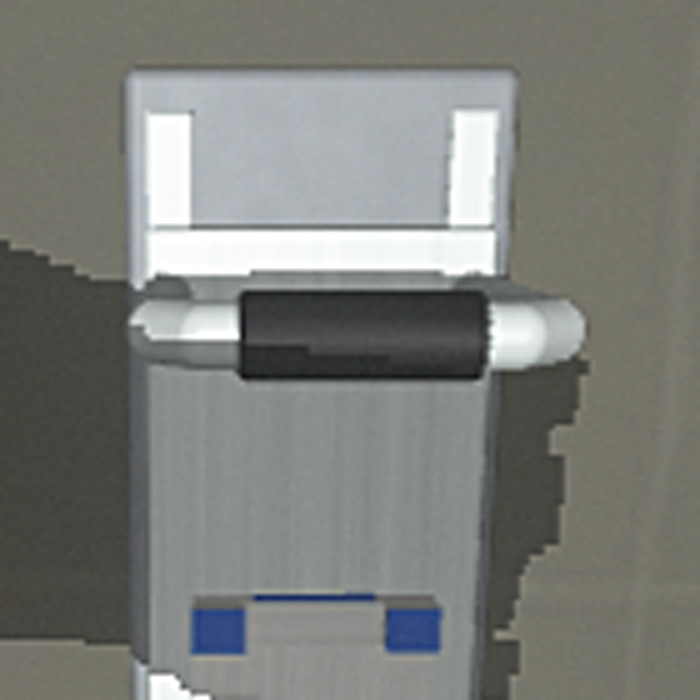

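View pics/w0b.png

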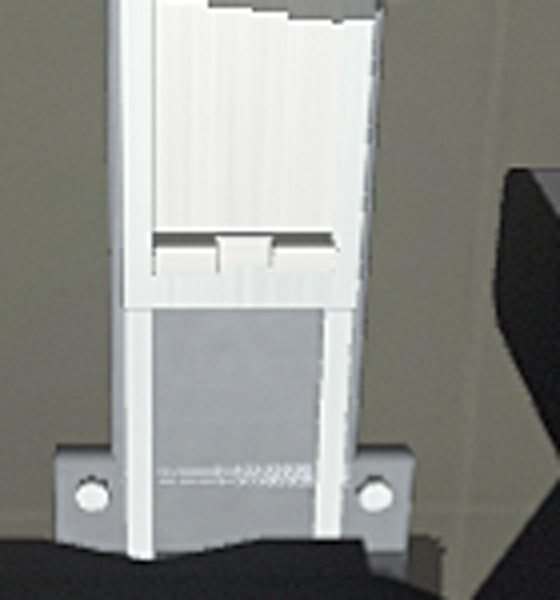

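View pics/s0a.png

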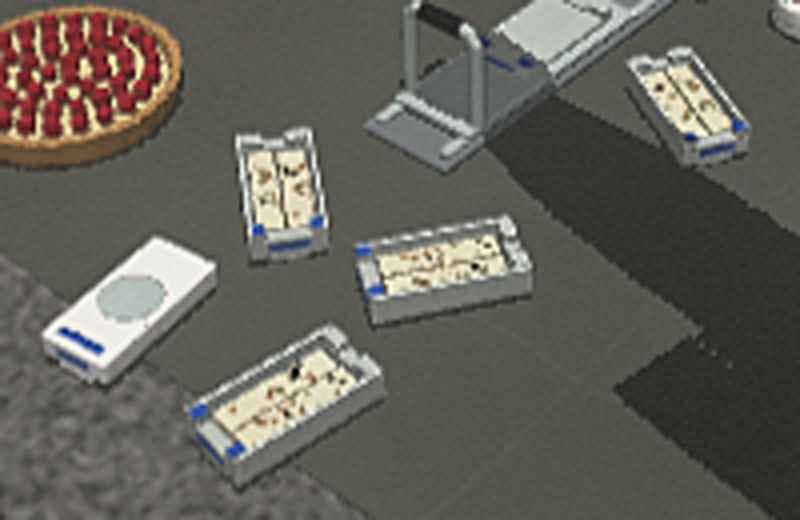

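View pics/d0a.png

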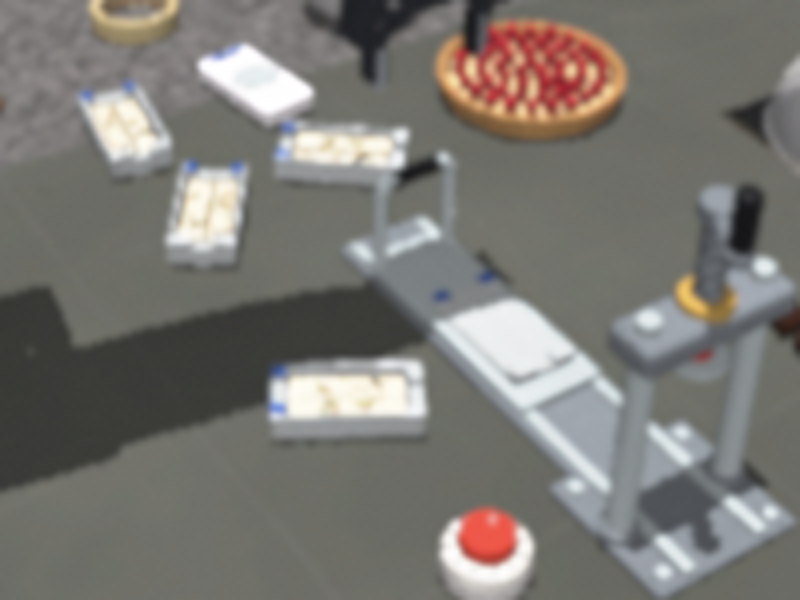

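```bash
cat >> h.py <<'E'
def fit(pts,names=None):
    # pts: 4 corners order: blueL, blueR, backR, backL (viewed any orientation): blue end first two
    p=np.array(pts)[:,:2]; c=p.mean(0); a=(p[0]+p[1])/2-(p[2]+p[3])/2
    print('centre',c.round(4),'yaw',np.degrees(np.arctan2(a[1],a[0])).round(1),'len',np.linalg.norm(a).round(4),'wid',[np.linalg.norm(p[0]-p[1]).round(4),np.linalg.norm(p[2]-p[3]).round(4)])
    return c,np.arctan2(a[1],a[0])
E
python3 - <<'E'
from h import *
s,c=load('scene0.png')
def sc(l,z=.03): return fit([pix2(s,c,140+u/4,230+v/4,z) for u,v in l])
print('T1');sc([(250,240),(327,232),(310,130),(237,140)])
print('T2');sc([(368,302),(355,246),(500,217),(531,272)])
print('T3');sc([(237,463),(187,407),(328,325),(384,372)])
print('T4');sc([(690,140),(748,130),(692,48),(628,62)])
print('lid');sc([(95,374),(42,340),(156,236),(216,264)],.026)
s,c=load('wrist0.png')
def w(u,v,z): return pix2(s,c,u,v,z).round(4)
print('dock blue', w(278.2,199.4,.03),w(278.2,201.4,.03),w(328.2,201.4,.03),w(278.2,211,.03))
print('back', w(240+152/4,220+247/4,.03),w(240+152/4,220+275/4,.03),w(240+335/4,220+267/4,.03))
print('notch', w(240+218/4,220+270/4,.03),w(240+270/4,220+270/4,.03), w(240+246/5,80+655/5,.03),w(240+385/5,80+655/5,.03))
print('handle',w(240+240/5,80+335/5,.105),w(240+487/5,80+335/5,.105))
print('T4');fit([w(128.5,238,.03),w(147,201,.03),w(237,237,.03),w(215,285,.03)])
E
```

```text
T1
centre [0.5983 0.2157] yaw 141.2 len 0.1211 wid [np.float64(0.0567), np.float64(0.0581)]
T2
centre [0.4493 0.2006] yaw 55.4 len 0.1157 wid [np.float64(0.0596), np.float64(0.0637)]
T3
centre [0.4436 0.362 ] yaw 80.8 len 0.1168 wid [np.float64(0.0612), np.float64(0.0607)]
T4
centre [ 0.4216 -0.0796] yaw 149.7 len 0.1152 wid [np.float64(0.0497), np.float64(0.0599)]
lid
centre [0.5922 0.3713] yaw 98.8 len 0.1247 wid [np.float64(0.0531), np.float64(0.0571)]
dock blue [ 0.5498 -0.0207  0.03  ] [ 0.5498 -0.0232  0.03  ] [ 0.61   -0.0231  0.03  ] [ 0.5498 -0.0354  0.03  ]
back [ 0.5498 -0.1331  0.03  ] [ 0.5498 -0.1437  0.03  ] [ 0.6103 -0.1406  0.03  ]
notch [ 0.5716 -0.1417  0.03  ] [ 0.5888 -0.1417  0.03  ] [ 0.5632 -0.0353  0.03  ] [ 0.597  -0.0353  0.03  ]
handle [0.5582 0.0488 0.105 ] [0.6022 0.0489 0.105 ]
T4
centre [ 0.4296 -0.0755] yaw 151.7 len 0.12 wid [np.float64(0.0567), np.float64(0.0756)]
```

```bash
cat >> h.py <<'E'
def goto(x,y,z,yaw):
    s=get_state(); Rt=Rq(s['tcp_rot']); 
    Rd=R.from_euler('z',yaw,degrees=True)*R.from_euler('x',180,degrees=True)
    d=Rt.inv().apply(np.array([x,y,z])-np.array(s['tool_pos']))*100
    r=(Rt.inv()*Rd).as_rotvec(degrees=True)
    print('t',round(s['time_s'],2),'pos',np.round(s['tool_pos'],4),'yaw',np.degrees(np.arctan2(*Rt.as_matrix()[[1,0],0])).round(2),'w',round(s['grip_width'],4),'F',np.round(s['contact_force'],1),'j6',round(s['joints'][5],2),'| shift cm',d.round(2),'turn',r.round(2))
E
python3 -c "
from h import *
goto(.43,-.0755,.15,150)"
```

```text
t 0.15 pos [0.5498 0.     0.2308] yaw 90.0 w 0.0855 F [ 0.3 -1.6  0.1] j6 1.42 | shift cm [ -7.55 -11.97   8.09] turn [-5.e-02 -4.e-02 -6.e+01]
```

Emit:
{"api": "apply_moves", "payload": {
  "plan": [
    [-1,-1.5,1,0,0,-8,1],
    [-2,-3,2,0,0,-16,1],
    [-3,-4.5,3,0,0,-24,1],
    [-4,-6,4,0,0,-32,1],
    [-5,-8,5.5,0,0,-40,1],
    [-6.5,-10,7,0,0,-48,1],
    [-7.5,-12,8,0,0,-56,1],
    [-7.5,-12,8,0,0,-60,1]
  ]
}}

```text
time_s: 0.95
tool_pos: [0.4269, -0.0753, 0.1496]
tcp_rot: [-0.002, 0.257, 0.966, -0.0]
contact_force: [0.7, 0.3, 0.3]
grip_width: 0.0857
```

```bash
python3 -c "
from h import *
s,c=snap('wrist','w1.png')
goto(.43,-.0755,.15,150)"
```

```text
t 1.0 pos [ 0.4283 -0.0752  0.1503] yaw 150.34 w 0.0852 F [-0.1 -0.1 -0.3] j6 0.15 | shift cm [-0.17  0.06  0.03] turn [-0.04 -0.14  0.34]
```

View pics/w1.png

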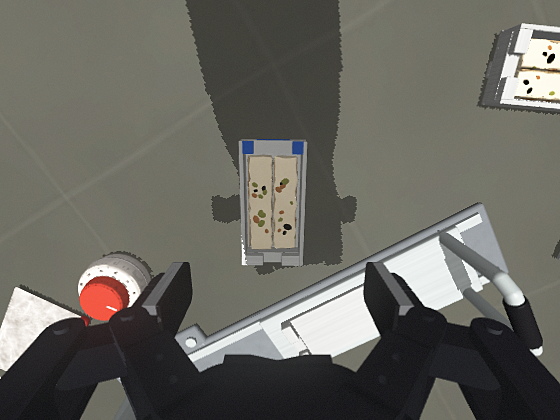

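Run:
```python
from h import *
crop('w1.png','w1a.png',220,120,330,280,4)
s,c=load('w1.png')
print(pix2(s,c,110,290,.046),pix2(s,c,155,270,.02),proj(s,c,[.4283,-.0752,.03]))
```

```text
[ 0.41799046 -0.25574866  0.046     ] [ 0.42854566 -0.22277601  0.02      ] [279.48616591 204.52604476]
```

View pics/w1a.png

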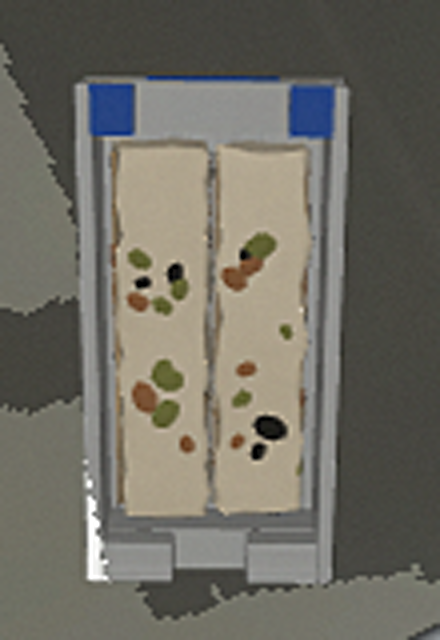

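Run:
```python
from h import *
s,c=load('w1.png')
m,y=fit([pix2(s,c,220+u/4,120+v/4,.03) for u,v in [(76,83),(349,83),(331,582),(88,582)]])
m,y=fit([pix2(s,c,220+u/4,120+v/4,.03) for u,v in [(90,85),(333,85),(313,580),(103,580)]])
goto(m[0],m[1],.004,np.degrees(y))
```

```text
centre [ 0.4274 -0.0819] yaw 149.7 len 0.1202 wid [np.float64(0.0591), np.float64(0.0599)]
centre [ 0.4272 -0.0821] yaw 149.6 len 0.1193 wid [np.float64(0.0526), np.float64(0.0517)]
t 1.0 pos [ 0.4283 -0.0752  0.1503] yaw 150.34 w 0.0852 F [-0.1 -0.1 -0.3] j6 0.15 | shift cm [-0.29 -0.64 14.63] turn [-0.04 -0.14  0.71]
```

Emit:
{"api": "apply_moves", "payload": {
  "plan": [
    [-0.1,-0.3,3,0,0,0.7,1],
    [-0.3,-0.6,7,0,0,0.7,1],
    [-0.3,-0.6,11,0,0,0.7,1],
    [-0.3,-0.6,13.5,0,0,0.7,1],
    [-0.3,-0.6,14.6,0,0,0.7,1],
    [-0.3,-0.6,14.6,0,0,0.7,0.5],
    [-0.3,-0.6,14.6,0,0,0.7,0.4],
    [-0.3,-0.6,14.6,0,0,0.7,0.3]
  ]
}}

```text
time_s: 1.8
tool_pos: [0.4281, -0.0819, 0.0052]
tcp_rot: [-0.001, 0.262, 0.965, -0.0]
contact_force: [-1.0, -0.0, -3.1]
grip_width: 0.0587
```

```bash
python3 -c "
from h import *
s,c=snap('wrist','w2.png')
goto(.4274,-.0819,.12,149.7)"
```

```text
t 1.85 pos [ 0.4281 -0.0819  0.0051] yaw 149.62 w 0.0586 F [ 0.4  0.4 -3.5] j6 0.15 | shift cm [  0.08  -0.04 -11.49] turn [-0.03 -0.06 -0.08]
```

View pics/w2.png

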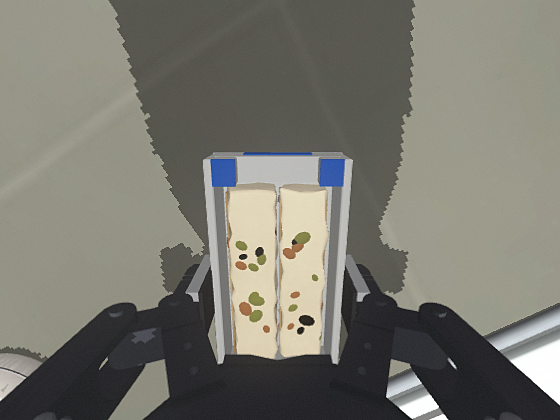

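```bash
cat >> h.py <<'E'
def inhand(s,c,uv,zr):
    # zr: rim-top height above TCP
    Rt=Rq(s['tcp_rot'])
    for u,v in uv:
        P=pix2(s,c,u,v,s['tool_pos'][2]+zr); print('tool frame mm',(Rt.inv().apply(P-s['tool_pos'])*1000).round(1))
E
python3 - <<'E'
from h import *
s,c=load('w2.png')
crop('w2.png','w2a.png',195,140,365,240,4)
inhand(s,c,[(205,158),(351,158),(212,185),(345,185)],.03-.0051)
E
```

```text
tool frame mm [ 60.8 -29.9 -24.8]
tool frame mm [ 60.9  28.  -24.8]
tool frame mm [ 49.8 -27.8 -24.8]
tool frame mm [ 49.9  26.4 -24.8]
```

View pics/w2a.png

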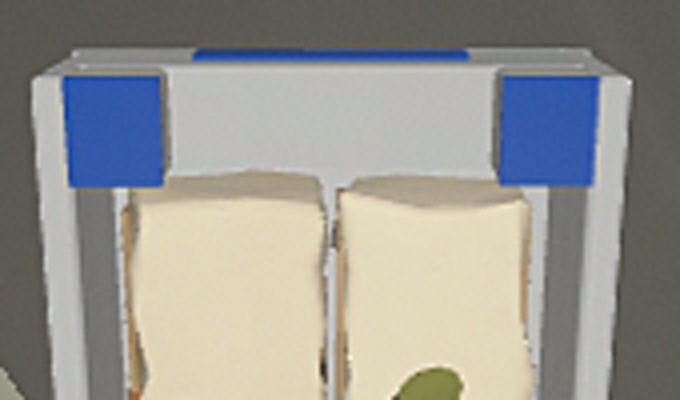

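Emit:
{"api": "apply_moves", "payload": {
  "plan": [
    [0,0,-1,0,0,0,0],
    [0,0,-3,0,0,0,0],
    [0,0,-5.5,0,0,0,0],
    [0,0,-8,0,0,0,0],
    [0,0,-10,0,0,0,0],
    [0,0,-11,0,0,2,0],
    [0,0,-11.5,0,0,6,0],
    [0,0,-11.5,0,0,10,0]
  ]
}}

```text
time_s: 2.65
tool_pos: [0.4287, -0.0821, 0.1222]
tcp_rot: [0.001, 0.346, 0.938, -0.0]
contact_force: [0.1, 0.4, -3.4]
grip_width: 0.0587
```

```bash
python3 -c "
from h import *
goto(.5803,-.0837,.08,90)"
```

```text
t 2.65 pos [ 0.4287 -0.0821  0.1222] yaw 139.45 w 0.0587 F [ 0.1  0.4 -3.4] j6 0.33 | shift cm [-11.62   9.73   4.24] turn [ 0.05  0.09 49.45]
```

Emit:
{"api": "apply_moves", "payload": {
  "plan": [
    [-1,0.8,0,0,0,5,0],
    [-3,2.5,0,0,0,12,0],
    [-5.5,4.5,0,0,0,20,0],
    [-8,6.7,0,0,0,28,0],
    [-10,8.4,0.5,0,0,36,0],
    [-11.2,9.4,1.5,0,0,43,0],
    [-11.6,9.7,3,0,0,48,0],
    [-11.6,9.7,4.2,0,0,49.5,0]
  ]
}}

```text
time_s: 3.45
tool_pos: [0.5805, -0.0838, 0.0803]
tcp_rot: [0.001, 0.708, 0.706, 0.0]
contact_force: [0.0, -0.2, -3.9]
grip_width: 0.059
```

```bash
python3 -c "
from h import *
s,c=snap('wrist','w3.png')
goto(.5803,-.0837,.029,90)"
```

```text
t 3.5 pos [ 0.5789 -0.0835  0.0783] yaw 89.87 w 0.0588 F [-1.4 -0.  -5.8] j6 1.29 | shift cm [-0.02  0.14  4.93] turn [-0.08  0.01 -0.13]
```

View pics/w3.png

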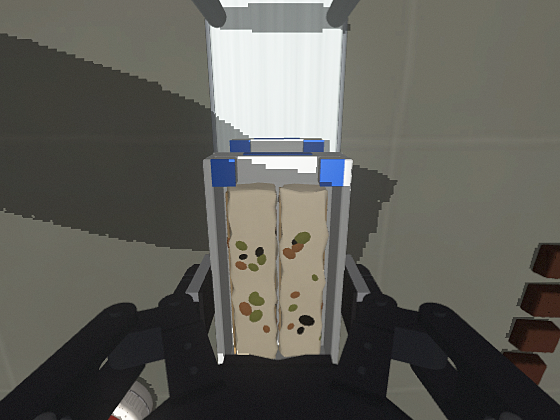

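Run:
```python
from h import *
crop('w3.png','w3a.png',195,125,365,200,4)
s,c=load('w3.png')
z=s['tool_pos'][2]
inhand(s,c,[(211,159),(345.5,159)],.0249)
print(proj(s,c,[.58,-.0233,.03]),proj(s,c,[.55,-.0233,.03]))
```

```text
tool frame mm [ 59.2 -27.3 -25. ]
tool frame mm [ 59.2  26.1 -24.9]
[277.6911872  140.28583953] [230.54363347 140.3801245 ]
```

View pics/w3a.png

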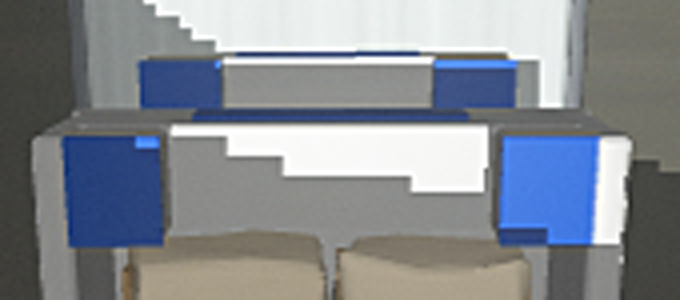

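Emit:
{"api": "apply_moves", "payload": {
  "plan": [
    [0,0.1,0.5,0,0,0,0],
    [0,0.1,1.5,0,0,0,0],
    [0,0.1,2.5,0,0,0,0],
    [0,0.1,3.3,0,0,0,0],
    [0,0.1,3.9,0,0,0,0],
    [0,0.1,4.3,0,0,0,0],
    [0,0.1,4.6,0,0,0,0],
    [0,0.1,4.8,0,0,0,0]
  ]
}}

```text
time_s: 4.3
tool_pos: [0.5799, -0.0835, 0.0301]
tcp_rot: [-0.0, 0.708, 0.706, -0.001]
contact_force: [-0.4, -0.1, -2.8]
grip_width: 0.0588
```

```bash
python3 -c "
from h import *
s,c=snap('wrist','w4.png')
goto(.5803,-.0833,.029,90)"
```

```text
t 4.35 pos [ 0.5798 -0.0835  0.03  ] yaw 89.87 w 0.0588 F [ 0.5  0.1 -4.2] j6 1.29 | shift cm [0.02 0.05 0.1 ] turn [-0.09  0.01 -0.13]
```

View pics/w4.png

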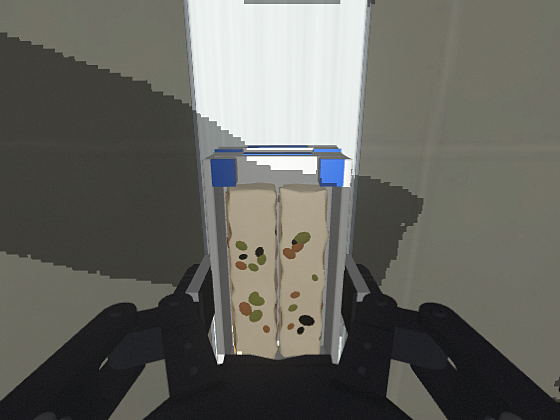

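Emit:
{"api": "apply_moves", "payload": {
  "plan": [
    [0,0,0.1,0,0,0,0],
    [0,0,0.1,0,0,0,0.6],
    [0,0,0.1,0,0,0,1],
    [0,0,0.1,0,0,0,1],
    [0,0,-2,0,0,0,1],
    [0,0,-5,0,0,0,1],
    [0,0,-9,0,0,0,1],
    [0,0,-12,0,0,0,1]
  ]
}}

```text
time_s: 5.15
tool_pos: [0.5804, -0.0835, 0.1525]
tcp_rot: [0.0, 0.708, 0.706, -0.0]
contact_force: [0.4, 0.4, -0.4]
grip_width: 0.0852
```

```bash
python3 -c "
from h import *
s,c=snap('wrist','w5.png')
goto(.598,.2157,.15,141)"
```

```text
t 5.2 pos [ 0.5821 -0.084   0.1572] yaw 89.88 w 0.0852 F [ 0.7 -0.1  3.4] j6 1.29 | shift cm [29.97  1.53  0.65] turn [  0.28   0.3  -51.12]
```

View pics/w5.png

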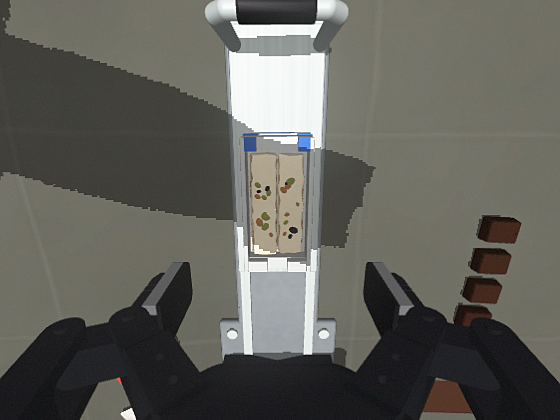

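Emit:
{"api": "apply_moves", "payload": {
  "plan": [
    [3,0.2,0,0,0,-7,1],
    [7.5,0.4,0,0,0,-14,1],
    [12,0.6,0,0,0,-21,1],
    [16.5,0.8,0,0,0,-28,1],
    [21,1,0.2,0,0,-35,1],
    [25,1.2,0.4,0,0,-42,1],
    [28,1.4,0.6,0,0,-49,1],
    [30,1.5,0.6,0,0,-51,1]
  ]
}}

```text
time_s: 6.0
tool_pos: [0.5975, 0.2184, 0.1502]
tcp_rot: [0.003, 0.332, 0.943, 0.0]
contact_force: [0.1, -0.7, 0.3]
grip_width: 0.0856
```

```bash
python3 -c "
from h import *
s,c=snap('wrist','w6.png')
s,c=snap('side','d6.png')
goto(.598,.2157,.15,141)
crop('w5.png','w5a.png',220,120,340,280,4)
crop('d6.png','d6a.png',270,220,380,330,6)
"
```

```text
t 6.1 pos [0.5975 0.2185 0.1503] yaw 141.1 w 0.0853 F [ 0.4 -0.9  0.3] j6 0.9 | shift cm [-0.21 -0.19  0.03] turn [0.15 0.37 0.1 ]
```

View pics/w6.png

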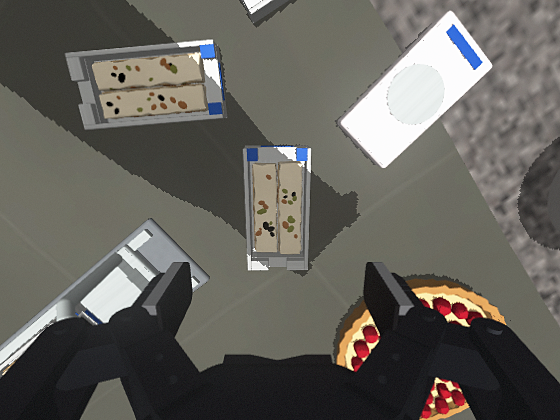

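View pics/w5a.png

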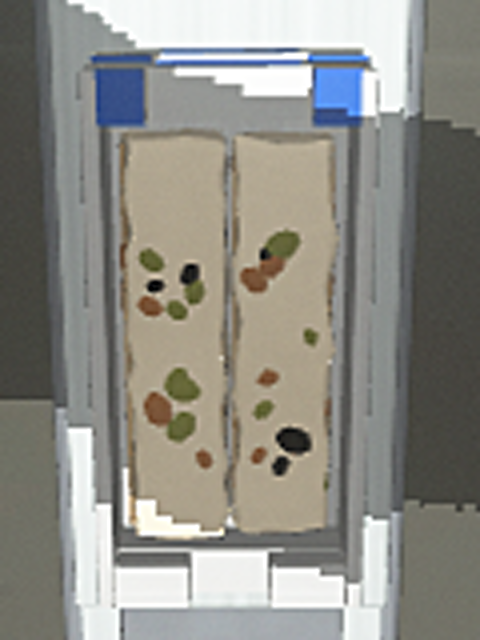

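View pics/d6a.png

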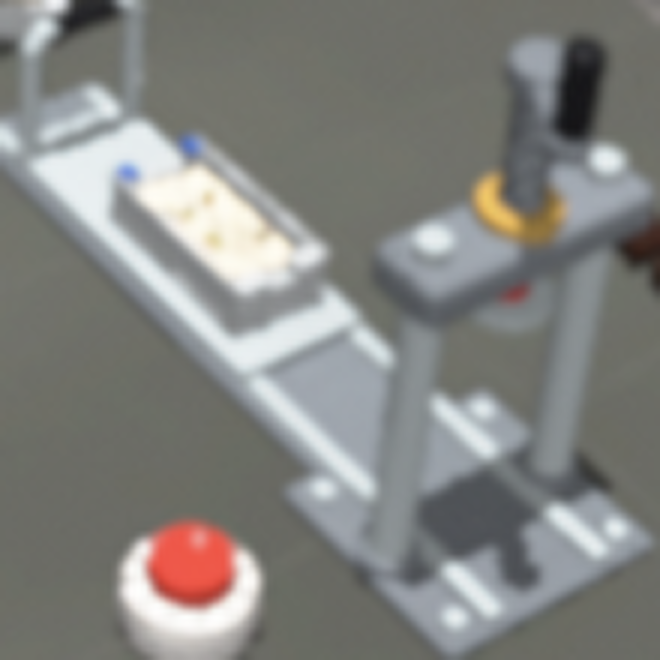

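Run:
```python
from h import *
s,c=load('w5.png')
fit([pix2(s,c,220+u/4,120+v/4,.054) for u,v in [(95,68),(365,68),(346,605),(117,605)]])
crop('w6.png','w6a.png',230,130,330,280,4)
```

```text
centre [ 0.5799 -0.0841] yaw 90.1 len 0.1195 wid [np.float64(0.0535), np.float64(0.0523)]
```

View pics/w6a.png

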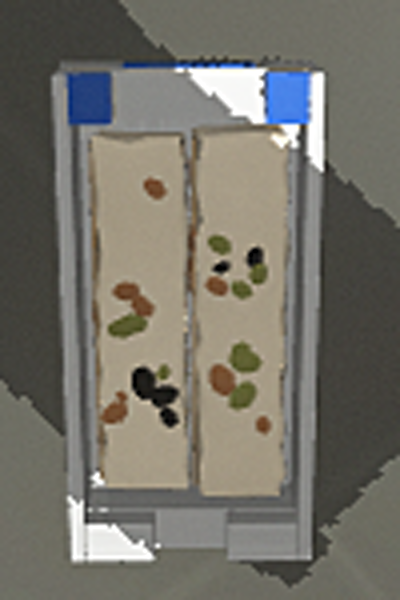

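Run:
```python
from h import *
s,c=load('w6.png')
m,y=fit([pix2(s,c,230+u/4,130+v/4,.03) for u,v in [(54,71),(325,71),(312,560),(71,560)]])
m,y=fit([pix2(s,c,230+u/4,130+v/4,.03) for u,v in [(68,72),(311,72),(298,560),(87,560)]])
goto(m[0],m[1],.004,np.degrees(y))
```

```text
centre [0.6058 0.211 ] yaw 141.6 len 0.12 wid [np.float64(0.0591), np.float64(0.06)]
centre [0.6059 0.2111] yaw 141.7 len 0.1198 wid [np.float64(0.053), np.float64(0.0525)]
t 6.1 pos [0.5975 0.2185 0.1503] yaw 141.1 w 0.0853 F [ 0.4 -0.9  0.3] j6 0.9 | shift cm [-1.03 -0.09 14.63] turn [ 0.15  0.37 -0.58]
```

Run:
```python
from h import *
s,c=load('w6.png')
for q in [(.641,.256,0.02),(.571,.166,.02)]: print(proj(s,c,q))
print(pix2(s,c,345,310,.03),pix2(s,c,210,280,.01))
```

```text
[336.7572817 208.9567121]
[218.73388046 210.62873194]
[0.73359448 0.19902835 0.03      ] [0.62515793 0.10171801 0.01      ]
```

Clear of the tart and the bed. Descend and grip.

Emit:
{"api": "apply_moves", "payload": {
  "plan": [
    [-0.4,0,3,0.1,0.3,-0.6,1],
    [-1,-0.1,7,0.1,0.3,-0.6,1],
    [-1,-0.1,11,0.1,0.3,-0.6,1],
    [-1,-0.1,13.5,0.1,0.3,-0.6,1],
    [-1,-0.1,14.6,0.1,0.3,-0.6,1],
    [-1,-0.1,14.6,0.1,0.3,-0.6,0.4],
    [-1,-0.1,14.6,0.1,0.3,-0.6,0],
    [-1,-0.1,14.6,0.1,0.3,-0.6,0]
  ]
}}

```text
time_s: 6.9
tool_pos: [0.6067, 0.2112, 0.0063]
tcp_rot: [0.002, 0.328, 0.945, 0.001]
contact_force: [-0.0, 0.5, -2.3]
grip_width: 0.0591
```

```bash
python3 -c "
from h import *
s,c=snap('wrist','w7.png')
crop('w7.png','w7a.png',195,140,365,240,4)
goto(.6058,.211,.14,141.6)"
```

```text
t 6.95 pos [0.6066 0.2112 0.006 ] yaw 141.69 w 0.059 F [ 2.3 -0.   5.4] j6 0.87 | shift cm [ 1.00e-02 -3.00e-02 -1.34e+01] turn [0.16 0.17 0.09]
```

View pics/w7a.png

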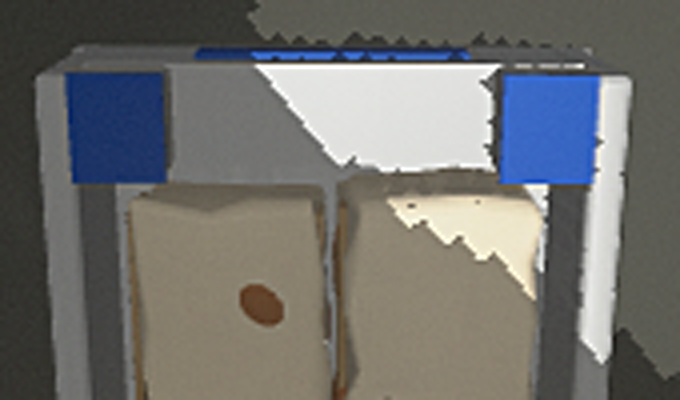

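Emit:
{"api": "apply_moves", "payload": {
  "plan": [
    [0,0,-1,0,0,0,0],
    [0,0,-3,0,0,0,0],
    [0,0,-6,0,0,0,0],
    [0,0,-9,0,0,0,0],
    [0,0,-12,0,0,0,0],
    [0,0,-14,0,0,3,0],
    [0,0,-15,0,0,8,0],
    [0,0,-15,0,0,15,0]
  ]
}}

```text
time_s: 7.75
tool_pos: [0.6066, 0.2114, 0.1595]
tcp_rot: [0.003, 0.45, 0.893, 0.002]
contact_force: [0.5, 0.5, -2.7]
grip_width: 0.0589
```

```bash
python3 -c "
from h import *
goto(.5803,-.0838,.15,90)"
```

```text
t 7.75 pos [0.6066 0.2114 0.1595] yaw 126.48 w 0.0589 F [ 0.5  0.5 -2.7] j6 1.14 | shift cm [-22.17 -19.68   0.9 ] turn [ 0.49  0.08 36.48]
```

Emit:
{"api": "apply_moves", "payload": {
  "plan": [
    [-1,-0.9,0,0,0,4,0],
    [-3.5,-3,0,0.2,0,9,0],
    [-7,-6.2,0,0.2,0,15,0],
    [-11,-9.8,0,0.2,0,22,0],
    [-15,-13.3,0,0.4,0,28,0],
    [-18.5,-16.4,0,0.4,0,32,0],
    [-21,-18.7,0,0.5,0,35,0],
    [-22.2,-19.7,0.9,0.5,0.1,36.5,0]
  ]
}}

```text
time_s: 8.55
tool_pos: [0.5804, -0.0876, 0.1521]
tcp_rot: [0.002, 0.709, 0.705, 0.0]
contact_force: [0.5, -0.8, -3.5]
grip_width: 0.0587
```

```bash
python3 -c "
from h import *
goto(.5803,-.0836,.10,90)"
```

```text
t 8.55 pos [ 0.5804 -0.0876  0.1521] yaw 89.7 w 0.0587 F [ 0.5 -0.8 -3.5] j6 1.28 | shift cm [ 0.41 -0.03  5.21] turn [ 0.16  0.08 -0.3 ]
```

Emit:
{"api": "apply_moves", "payload": {
  "plan": [
    [0.2,0,0.5,0.1,0.1,-0.3,0],
    [0.4,0,1.5,0.1,0.1,-0.3,0],
    [0.4,0,2.6,0.1,0.1,-0.3,0],
    [0.4,0,3.7,0.1,0.1,-0.3,0],
    [0.4,0,4.6,0.1,0.1,-0.3,0],
    [0.4,0,5.2,0.1,0.1,-0.3,0],
    [0.4,0,5.2,0.1,0.1,-0.3,0],
    [0.4,0,5.2,0.1,0.1,-0.3,0]
  ]
}}

```text
time_s: 9.35
tool_pos: [0.5807, -0.0836, 0.1001]
tcp_rot: [0.0, 0.707, 0.707, 0.0]
contact_force: [0.6, -0.5, -2.8]
grip_width: 0.0592
```

```bash
python3 -c "
from h import *
s,c=snap('wrist','w8.png')
crop('w8.png','w8a.png',195,125,365,200,4)
goto(.5803,-.0836,.054,90)
print('t1 rim proj',proj(s,c,(.58,-.0235,.054)))"
```

```text
t 9.4 pos [ 0.5809 -0.0838  0.1004] yaw 90.0 w 0.0586 F [ 0.1 -0.4 -2.7] j6 1.28 | shift cm [ 0.01 -0.07  4.64] turn [ 0.1  -0.01  0.  ]
t1 rim proj [277.59536937 141.47552629]
```

View pics/w8a.png

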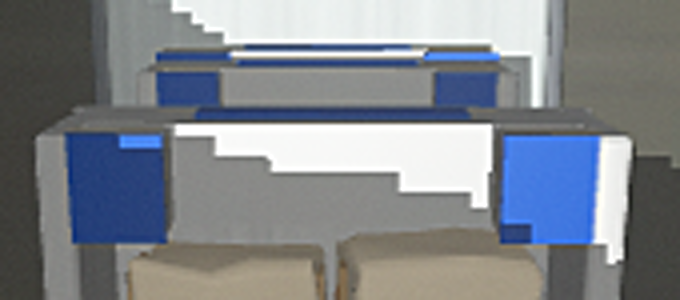

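```bash
python3 -c "
from h import *
s,c=load('w8.png')
inhand(s,c,[(195+67/4,158.5),(195+600/4,158.5)],.024)
print(pix2(s,c,195+157/4,143,.054),pix2(s,c,195+497/4,143,.054))
goto(.5801,-.0845,.054,90)"
```

```text
tool frame mm [ 59.2 -27.2 -24. ]
tool frame mm [ 59.3  26.1 -24. ]
[ 0.55292837 -0.02446249  0.054     ] [ 0.60603082 -0.02438719  0.054     ]
t 9.4 pos [ 0.5809 -0.0838  0.1004] yaw 90.0 w 0.0586 F [ 0.1 -0.4 -2.7] j6 1.28 | shift cm [-0.08 -0.09  4.64] turn [ 0.1  -0.01  0.  ]
```

Emit:
{"api": "apply_moves", "payload": {
  "plan": [
    [0,-0.1,0.5,0,0,0,0],
    [0,-0.1,1.5,0,0,0,0],
    [0,-0.1,2.5,0,0,0,0],
    [0,-0.1,3.2,0,0,0,0],
    [0,-0.1,3.7,0,0,0,0],
    [0,-0.1,4.1,0,0,0,0],
    [0,-0.1,4.4,0,0,0,0],
    [0,-0.1,4.6,0,0,0,0]
  ]
}}

```text
time_s: 10.2
tool_pos: [0.58, -0.0837, 0.0543]
tcp_rot: [0.001, 0.707, 0.707, 0.001]
contact_force: [0.1, -0.1, -2.9]
grip_width: 0.0587
```

```bash
python3 -c "
from h import *
goto(.5801,-.0838,.054,90)"
```

```text
t 10.2 pos [ 0.58   -0.0837  0.0543] yaw 90.0 w 0.0587 F [ 0.1 -0.1 -2.9] j6 1.28 | shift cm [-0.01  0.01  0.03] turn [ 0.1  -0.01  0.  ]
```

Emit:
{"api": "apply_moves", "payload": {
  "plan": [
    [0,0,0.1,0,0,0,0],
    [0,0,0.1,0,0,0,0.6],
    [0,0,0.1,0,0,0,1],
    [0,0,0.1,0,0,0,1],
    [0,0,-2,0,0,0,1],
    [0,0,-5,0,0,0,1],
    [0,0,-9,0,0,0,1],
    [0,0,-12,0,0,0,1]
  ]
}}

```text
time_s: 11.0
tool_pos: [0.5802, -0.0839, 0.1766]
tcp_rot: [0.001, 0.707, 0.707, 0.001]
contact_force: [0.3, -0.3, -0.3]
grip_width: 0.0853
```

```bash
python3 -c "
from h import *
s,c=snap('wrist','w9.png')
crop('w9.png','w9a.png',220,120,340,280,4)
goto(.449,.2006,.15,55)"
```

```text
t 11.05 pos [ 0.5818 -0.0843  0.1813] yaw 90.01 w 0.0854 F [-0.2 -0.   3.9] j6 1.28 | shift cm [ 28.5  -13.3    2.94] turn [ 0.57 -0.05 35.01]
```

View pics/w9a.png

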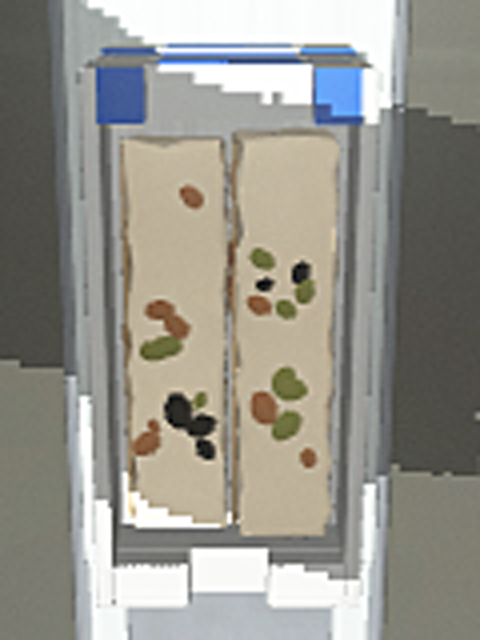

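Two trays are seated and aligned. Next is T2.

Emit:
{"api": "apply_moves", "payload": {
  "plan": [
    [2,-1,0,0,0,5,1],
    [6,-2.8,0,0.1,0,10,1],
    [10.5,-5,0,0.2,0,15,1],
    [15,-7,0.3,0.3,0,20,1],
    [19.5,-9,1,0.4,0,25,1],
    [23.5,-11,2,0.5,0,30,1],
    [27,-12.5,2.8,0.5,0,34,1],
    [28.5,-13.3,2.9,0.6,0,35,1]
  ]
}}

```text
time_s: 11.85
tool_pos: [0.4472, 0.203, 0.1496]
tcp_rot: [-0.001, 0.887, 0.462, -0.0]
contact_force: [-0.6, 0.0, 0.2]
grip_width: 0.0855
```

```bash
python3 -c "
from h import *
s,c=snap('wrist','w10.png')
crop('w10.png','w10a.png',220,120,340,280,4)
goto(.449,.2006,.15,55)"
```

```text
t 11.9 pos [0.4467 0.2037 0.1499] yaw 55.06 w 0.0855 F [-1.  -0.1  0.7] j6 2.44 | shift cm [-0.13  0.37 -0.02] turn [-0.13 -0.03  0.06]
```

View pics/w10.png

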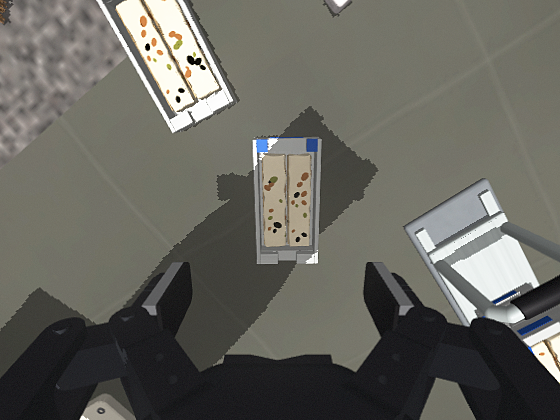

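View pics/w10a.png

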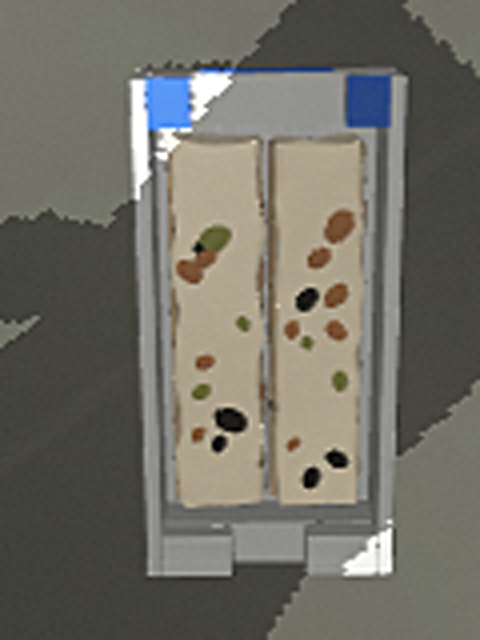

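Run:
```python
from h import *
s,c=load('w10.png')
m,y=fit([pix2(s,c,220+u/4,120+v/4,.03) for u,v in [(134,77),(405,77),(391,575),(149,575)]])
m,y=fit([pix2(s,c,220+u/4,120+v/4,.03) for u,v in [(147,78),(391,78),(376,575),(164,575)]])
goto(m[0],m[1],.004,np.degrees(y))
```

```text
centre [0.4521 0.1944] yaw 55.7 len 0.1197 wid [np.float64(0.0585), np.float64(0.0595)]
centre [0.452  0.1943] yaw 55.8 len 0.1195 wid [np.float64(0.0527), np.float64(0.0521)]
t 11.9 pos [0.4467 0.2037 0.1499] yaw 55.06 w 0.0855 F [-1.  -0.1  0.7] j6 2.44 | shift cm [-0.48  1.01 14.58] turn [-0.13 -0.04 -0.71]
```

Emit:
{"api": "apply_moves", "payload": {
  "plan": [
    [-0.2,0.4,3,0,0,-0.7,1],
    [-0.4,0.9,7,0,0,-0.7,1],
    [-0.5,1,11,0,0,-0.7,1],
    [-0.5,1,13.5,-0.1,0,-0.7,1],
    [-0.5,1,14.5,-0.1,0,-0.7,1],
    [-0.5,1,14.5,-0.1,0,-0.7,0.4],
    [-0.5,1,14.5,-0.1,0,-0.7,0],
    [-0.5,1,14.5,-0.1,0,-0.7,0]
  ]
}}

```text
time_s: 12.7
tool_pos: [0.4528, 0.1944, 0.0063]
tcp_rot: [-0.0, 0.884, 0.468, 0.001]
contact_force: [-0.5, -0.4, -2.5]
grip_width: 0.0584
```

```bash
python3 -c "
from h import *
goto(.452,.194,.18,55.7)"
```

```text
t 12.7 pos [0.4528 0.1944 0.0063] yaw 55.76 w 0.0584 F [-0.5 -0.4 -2.5] j6 2.4 | shift cm [ -0.03  -0.03 -17.37] turn [ 0.06 -0.14  0.06]
```

Emit:
{"api": "apply_moves", "payload": {
  "plan": [
    [0,0,-1,0,0,0,0],
    [0,0,-3,0,0,0,0],
    [0,0,-6,0,0,0,0],
    [0,0,-9.5,0,0,0,0],
    [0,0,-13,0,0,-3,0],
    [0,0,-15.5,0,0,-8,0],
    [0,0,-17,0,0,-14,0],
    [0,0,-17.4,0,0,-20,0]
  ]
}}

```text
time_s: 13.5
tool_pos: [0.4531, 0.1943, 0.184]
tcp_rot: [0.001, 0.788, 0.616, 0.004]
contact_force: [-0.0, -0.1, -2.4]
grip_width: 0.0586
```

```bash
python3 -c "
from h import *
goto(.580,-.0838,.16,90)"
```

```text
t 13.5 pos [0.4531 0.1943 0.184 ] yaw 76.02 w 0.0586 F [-0.  -0.1 -2.4] j6 2.05 | shift cm [-23.93  19.02   2.42] turn [  0.39  -0.19 -13.98]
```

Emit:
{"api": "apply_moves", "payload": {
  "plan": [
    [-1.2,1,0,0,0,-2,0],
    [-4,3.2,0,0.1,0,-4,0],
    [-8,6.3,0,0.2,0,-6,0],
    [-12,9.5,0,0.3,0,-8,0],
    [-16,12.7,0,0.4,0,-10,0],
    [-20,15.9,0,0.4,-0.1,-12,0],
    [-22.8,18.1,0.8,0.4,-0.2,-14,0],
    [-23.9,19,2,0.4,-0.2,-14,0]
  ]
}}

```text
time_s: 14.3
tool_pos: [0.5815, -0.0872, 0.1657]
tcp_rot: [0.002, 0.708, 0.706, 0.0]
contact_force: [0.8, -0.1, -2.1]
grip_width: 0.0585
```

```bash
python3 -c "
from h import *
goto(.580,-.0838,.124,90)"
```

```text
t 14.3 pos [ 0.5815 -0.0872  0.1657] yaw 89.9 w 0.0585 F [ 0.8 -0.1 -2.1] j6 1.28 | shift cm [ 0.35 -0.16  4.16] turn [ 0.17  0.1  -0.1 ]
```

Emit:
{"api": "apply_moves", "payload": {
  "plan": [
    [0.2,-0.1,0.5,0.1,0.1,-0.1,0],
    [0.3,-0.1,1.5,0.2,0.1,-0.1,0],
    [0.3,-0.1,2.6,0.2,0.1,-0.1,0],
    [0.3,-0.1,3.5,0.2,0.1,-0.1,0],
    [0.3,-0.1,4.2,0.2,0.1,-0.1,0],
    [0.3,-0.1,4.2,0.2,0.1,-0.1,0],
    [0.3,-0.1,4.2,0.2,0.1,-0.1,0],
    [0.3,-0.1,4.2,0.2,0.1,-0.1,0]
  ]
}}

```text
time_s: 15.1
tool_pos: [0.5809, -0.0842, 0.1241]
tcp_rot: [0.0, 0.707, 0.707, -0.0]
contact_force: [-0.3, -0.6, -2.9]
grip_width: 0.0586
```

```bash
python3 -c "
from h import *
s,c=snap('wrist','w11.png')
crop('w11.png','w11a.png',195,125,365,200,4)
goto(.580,-.0838,.0783,90)
print('t1 rim proj',proj(s,c,(.58,-.0244,.078)))"
```

```text
t 15.15 pos [ 0.5809 -0.0842  0.1241] yaw 90.0 w 0.0586 F [ 0.2  0.6 -2.1] j6 1.28 | shift cm [ 0.05 -0.09  4.58] turn [0.01 0.01 0.  ]
t1 rim proj [277.47679313 142.01957018]
```

View pics/w11a.png

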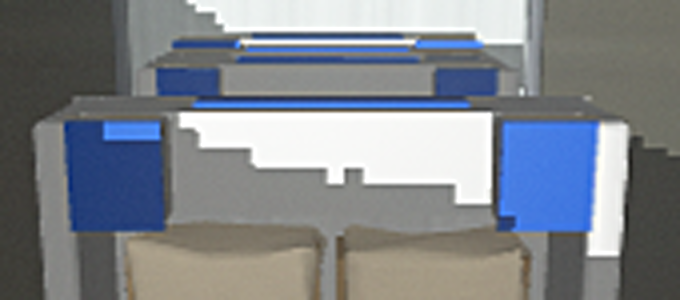

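```bash
python3 -c "
from h import *
s,c=load('w11.png')
inhand(s,c,[(195+65/4,155.5),(195+600/4,155.5)],.0237)
print(pix2(s,c,195+157/4,125+69/4,.078),pix2(s,c,195+497/4,125+69/4,.078))"
```

```text
tool frame mm [ 60.4 -27.4 -23.7]
tool frame mm [ 60.4  26.  -23.7]
[ 0.5530302  -0.02457229  0.078     ] [ 0.60606836 -0.02449292  0.078     ]
```

Emit:
{"api": "apply_moves", "payload": {
  "plan": [
    [0,0,0.5,0,0,0,0],
    [-0.1,-0.1,1.5,0,0,0,0],
    [-0.1,-0.1,2.5,0,0,0,0],
    [-0.1,-0.1,3.2,0,0,0,0],
    [-0.1,-0.1,3.7,0,0,0,0],
    [-0.1,-0.1,4.1,0,0,0,0],
    [-0.1,-0.1,4.4,0,0,0,0],
    [-0.1,-0.1,4.6,0,0,0,0]
  ]
}}

```text
time_s: 15.95
tool_pos: [0.58, -0.0853, 0.0781]
tcp_rot: [0.0, 0.707, 0.707, 0.0]
contact_force: [-5.4, 2.0, 21.5]
grip_width: 0.0588
```

```bash
python3 -c "
from h import *
goto(.580,-.0838,.0783,90)"
```

```text
t 15.95 pos [ 0.58   -0.0853  0.0781] yaw 90.01 w 0.0588 F [-5.4  2.  21.5] j6 1.28 | shift cm [ 0.15  0.   -0.02] turn [0.02 0.02 0.01]
```

Emit:
{"api": "apply_moves", "payload": {
  "plan": [
    [0,0,-0.1,0,0,0,0],
    [0,0,-0.1,0,0,0,0.6],
    [0,0,-0.1,0,0,0,1],
    [0,0,-0.1,0,0,0,1],
    [0,0,-2,0,0,0,1],
    [0,0,-5,0,0,0,1],
    [0,0,-8,0,0,0,1],
    [0,0,-11,0,0,0,1]
  ]
}}

```text
time_s: 16.75
tool_pos: [0.5799, -0.0852, 0.1895]
tcp_rot: [0.0, 0.707, 0.707, 0.0]
contact_force: [1.5, -0.8, -0.1]
grip_width: 0.0855
```

```bash
python3 -c "
from h import *
s,c=snap('wrist','w12.png')
crop('w12.png','w12a.png',220,120,340,280,4)
s,c=snap('side','d12.png')
crop('d12.png','d12a.png',270,220,380,330,6)
goto(.4436,.362,.15,81)"
```

```text
t 16.85 pos [ 0.5816 -0.0857  0.1926] yaw 90.01 w 0.0857 F [ 0.3  0.5 -0.9] j6 1.28 | shift cm [ 44.78 -13.82   4.05] turn [0.43 0.1  9.01]
```

View pics/w12a.png

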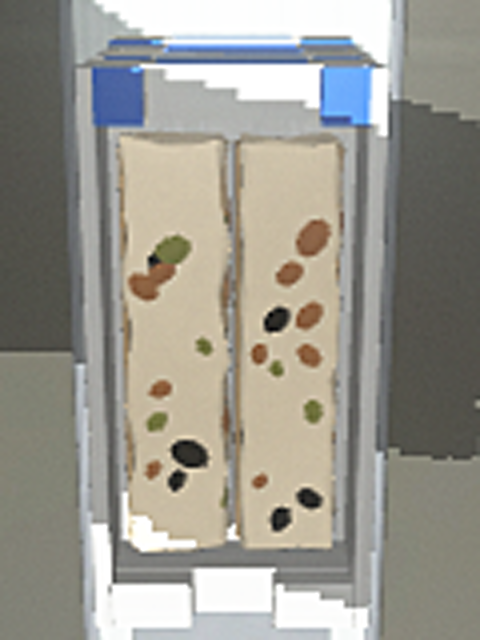

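View pics/d12a.png

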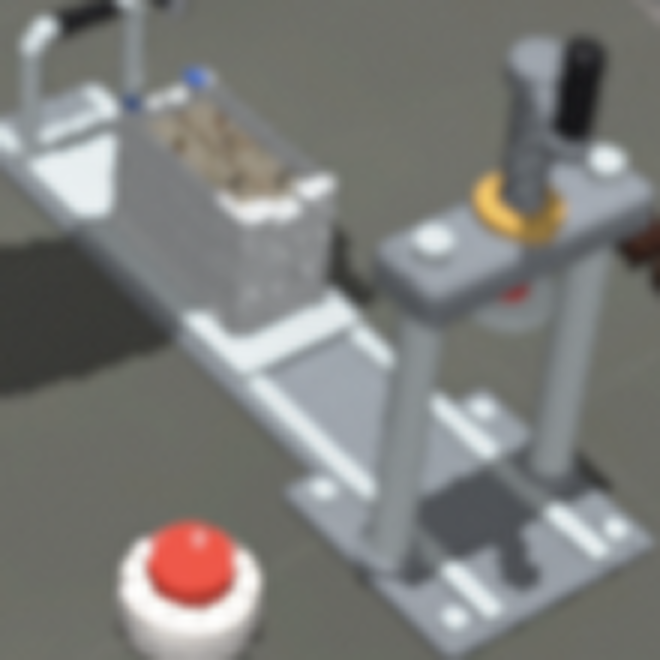

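Emit:
{"api": "apply_moves", "payload": {
  "plan": [
    [2,-0.6,0,0,0,1,1],
    [6,-1.9,0,0.1,0,2,1],
    [11,-3.4,0,0.2,0,4,1],
    [16,-5,0,0.3,0,5,1],
    [21,-6.5,0.5,0.4,0,7,1],
    [26,-8,1.5,0.4,0,9,1],
    [31,-9.6,2.5,0.4,0,9,1],
    [36,-11.1,3.5,0.4,0,9,1]
  ]
}}

```text
time_s: 17.65
tool_pos: [0.4746, 0.2601, 0.1587]
tcp_rot: [0.001, 0.76, 0.649, -0.0]
contact_force: [1.3, 0.3, 0.4]
grip_width: 0.0856
```

```bash
python3 -c "
from h import *
s,c=snap('wrist','w13.png')
goto(.4436,.362,.15,81)"
```

```text
t 17.7 pos [0.4717 0.2656 0.1571] yaw 81.24 w 0.0854 F [-3.3  2.5 -2.7] j6 2.08 | shift cm [ 9.1  -4.24  0.72] turn [-0.13 -0.    0.24]
```

View pics/w13.png

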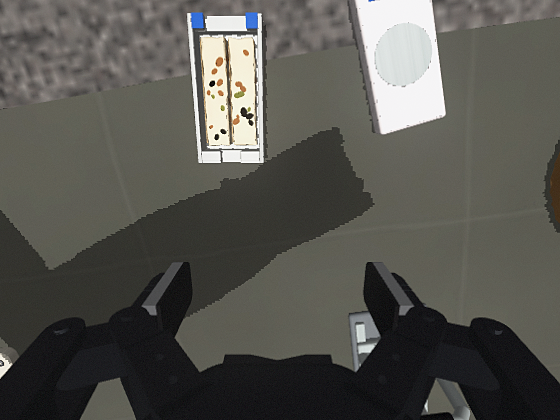

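```bash
python3 -c "
from h import *
s,c=load('w13.png')
m,y=fit([pix2(s,c,u,v,.03) for u,v in [(188,14),(263,13),(264,163),(198,163)]])
goto(m[0],m[1],.13,np.degrees(y))"
```

```text
centre [0.4473 0.359 ] yaw 80.6 len 0.1194 wid [np.float64(0.0599), np.float64(0.0604)]
t 17.7 pos [0.4717 0.2656 0.1571] yaw 81.24 w 0.0854 F [-3.3  2.5 -2.7] j6 2.08 | shift cm [ 8.86 -3.83  2.72] turn [-0.13 -0.    0.66]
```

Emit:
{"api": "apply_moves", "payload": {
  "plan": [
    [2,-0.8,0.5,0,0,0.7,1],
    [5,-2.2,1,0,0,0.7,1],
    [8,-3.5,2,0,0,0.7,1],
    [8.9,-3.8,2.7,0,0,0.7,1],
    [8.9,-3.8,2.7,0,0,0.7,1],
    [8.9,-3.8,2.7,0,0,0.7,1],
    [8.9,-3.8,2.7,0,0,0.7,1],
    [8.9,-3.8,2.7,0,0,0.7,1]
  ]
}}

```text
time_s: 18.5
tool_pos: [0.4483, 0.3585, 0.1307]
tcp_rot: [-0.001, 0.763, 0.646, -0.0]
contact_force: [0.6, 0.3, -0.4]
grip_width: 0.0853
```

```bash
python3 -c "
from h import *
s,c=snap('wrist','w14.png')
crop('w14.png','w14a.png',220,110,340,280,4)"
```

```text
(no output)
```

View pics/w14a.png

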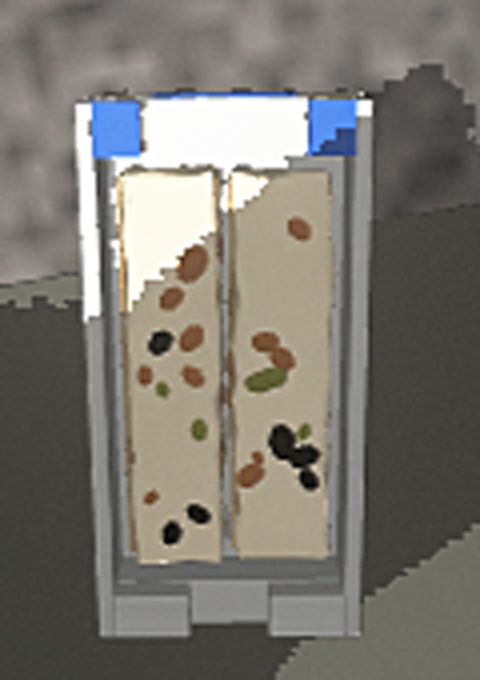

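```bash
python3 -c "
from h import *
s,c=load('w14.png')
m,y=fit([pix2(s,c,220+u/4,110+v/4,.03) for u,v in [(78,101),(372,101),(360,635),(101,635)]])
goto(m[0],m[1],.005,np.degrees(y))"
```

```text
centre [0.4472 0.3594] yaw 81.1 len 0.1193 wid [np.float64(0.0587), np.float64(0.0595)]
t 18.55 pos [0.4483 0.3586 0.1307] yaw 80.46 w 0.0853 F [-0.1  0.3  0.6] j6 2.27 | shift cm [ 0.05 -0.09 12.57] turn [-0.09 -0.03 -0.62]
```

Emit:
{"api": "apply_moves", "payload": {
  "plan": [
    [0,-0.1,3,0,0,-0.6,1],
    [0,-0.1,7,0,0,-0.6,1],
    [0,-0.1,10.5,0,0,-0.6,1],
    [0,-0.1,12,0,0,-0.6,1],
    [0,-0.1,12.5,0,0,-0.6,1],
    [0,-0.1,12.5,0,0,-0.6,0.4],
    [0,-0.1,12.5,0,0,-0.6,0],
    [0,-0.1,12.5,0,0,-0.6,0]
  ]
}}

```text
time_s: 19.35
tool_pos: [0.4479, 0.3592, 0.0072]
tcp_rot: [-0.001, 0.76, 0.65, 0.001]
contact_force: [-0.1, -0.5, 4.4]
grip_width: 0.059
```

```bash
python3 -c "
from h import *
goto(.4475,.359,.2,81)"
```

```text
t 19.35 pos [0.4479 0.3592 0.0072] yaw 81.05 w 0.059 F [-0.1 -0.5  4.4] j6 2.26 | shift cm [ 1.000e-02 -3.000e-02 -1.928e+01] turn [ 0.02 -0.12  0.05]
```

Emit:
{"api": "apply_moves", "payload": {
  "plan": [
    [0,0,-1,0,0,0,0],
    [0,0,-3,0,0,0,0],
    [-0.5,0,-6.5,0,0,0,0],
    [-2,0.6,-10.5,0,0,-1,0],
    [-4.5,1.5,-14,0,0,-2,0],
    [-8,2.7,-17,0,0,-4,0],
    [-12,4,-19,0,0,-6,0],
    [-16.5,5.4,-19,0,0,-8,0]
  ]
}}

```text
time_s: 20.15
tool_pos: [0.4765, 0.1867, 0.2012]
tcp_rot: [0.001, 0.712, 0.702, 0.004]
contact_force: [1.8, -0.7, -3.1]
grip_width: 0.0587
```

```bash
python3 -c "
from h import *
goto(.580,-.0838,.19,90)"
```

```text
t 20.15 pos [0.4765 0.1867 0.2012] yaw 89.22 w 0.0587 F [ 1.8 -0.7 -3.1] j6 1.79 | shift cm [-26.91  10.7    1.1 ] turn [ 0.41 -0.2  -0.78]
```

Emit:
{"api": "apply_moves", "payload": {
  "plan": [
    [-4,1.6,0,0,0,0,0],
    [-8.5,3.4,0,0.1,0,-0.2,0],
    [-13,5.2,0,0.2,0,-0.4,0],
    [-17.5,7,0,0.3,-0.1,-0.6,0],
    [-21.5,8.5,0.3,0.4,-0.2,-0.8,0],
    [-24.5,9.7,0.6,0.4,-0.2,-0.8,0],
    [-26.2,10.4,1,0.4,-0.2,-0.8,0],
    [-26.9,10.7,1.5,0.4,-0.2,-0.8,0]
  ]
}}

```text
time_s: 20.95
tool_pos: [0.5804, -0.0851, 0.1864]
tcp_rot: [0.0, 0.708, 0.707, 0.0]
contact_force: [0.9, 0.2, -3.3]
grip_width: 0.0589
```

```bash
python3 -c "
from h import *
goto(.580,-.0843,.148,90)"
```

```text
t 20.95 pos [ 0.5804 -0.0851  0.1864] yaw 89.92 w 0.0589 F [ 0.9  0.2 -3.3] j6 1.28 | shift cm [ 0.08 -0.04  3.84] turn [ 0.05  0.01 -0.08]
```

Emit:
{"api": "apply_moves", "payload": {
  "plan": [
    [0.1,0,0.5,0,0,-0.1,0],
    [0.1,0,1.5,0,0,-0.1,0],
    [0.1,0,2.6,0,0,-0.1,0],
    [0.1,0,3.4,0,0,-0.1,0],
    [0.1,0,3.8,0,0,-0.1,0],
    [0.1,0,3.8,0,0,-0.1,0],
    [0.1,0,3.8,0,0,-0.1,0],
    [0.1,0,3.8,0,0,-0.1,0]
  ]
}}

```text
time_s: 21.75
tool_pos: [0.5806, -0.0841, 0.1488]
tcp_rot: [0.001, 0.707, 0.707, 0.0]
contact_force: [-0.6, 0.3, -2.2]
grip_width: 0.0588
```

```bash
python3 -c "
from h import *
s,c=snap('wrist','w15.png')
crop('w15.png','w15a.png',195,125,365,200,4)
goto(.580,-.0843,.1032,90)"
```

```text
t 21.8 pos [ 0.5806 -0.0841  0.1488] yaw 90.02 w 0.0585 F [ 0.4  0.2 -3. ] j6 1.28 | shift cm [-0.02 -0.07  4.56] turn [0.09 0.02 0.02]
```

View pics/w15a.png

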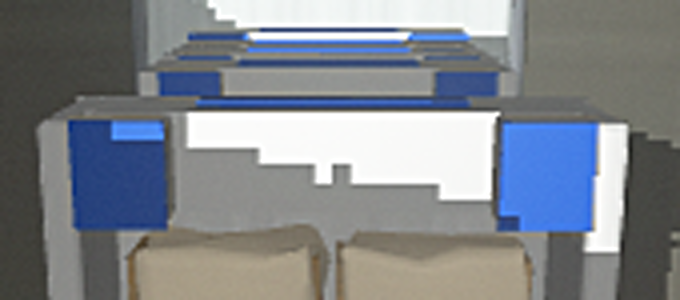

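```bash
python3 -c "
from h import *
s,c=load('w15.png')
inhand(s,c,[(195+69/4,125+121/4),(195+598/4,125+121/4)],.0228)
print(pix2(s,c,195+159/4,125+71/4,.102),pix2(s,c,195+497/4,125+71/4,.102))"
```

```text
tool frame mm [ 60.4 -27.1 -22.9]
tool frame mm [ 60.4  26.  -22.8]
[ 0.55302754 -0.02484968  0.102     ] [ 0.60596843 -0.02476364  0.102     ]
```

Emit:
{"api": "apply_moves", "payload": {
  "plan": [
    [0,0,0.5,0,0,0,0],
    [-0.08,-0.05,1.5,0,0,0,0],
    [-0.08,-0.05,2.5,0,0,0,0],
    [-0.08,-0.05,3.2,0,0,0,0],
    [-0.08,-0.05,3.7,0,0,0,0],
    [-0.08,-0.05,4.1,0,0,0,0],
    [-0.08,-0.05,4.4,0,0,0,0],
    [-0.08,-0.05,4.5,0,0,0,0]
  ]
}}

```text
time_s: 22.6
tool_pos: [0.5802, -0.0849, 0.1035]
tcp_rot: [0.001, 0.707, 0.707, 0.0]
contact_force: [0.3, -0.0, -2.8]
grip_width: 0.0584
```

```bash
python3 -c "
from h import *
goto(.580,-.0843,.1032,90)"
```

```text
t 22.6 pos [ 0.5802 -0.0849  0.1035] yaw 90.02 w 0.0584 F [ 0.3 -0.  -2.8] j6 1.28 | shift cm [ 0.06 -0.02  0.03] turn [0.08 0.02 0.02]
```

Emit:
{"api": "apply_moves", "payload": {
  "plan": [
    [0,0,0,0,0,0,0],
    [0,0,0,0,0,0,0.6],
    [0,0,0,0,0,0,1],
    [0,0,0,0,0,0,1],
    [0,0,-2,0,0,0,1],
    [0,0,-5,0,0,0,1],
    [0,0,-8,0,0,0,1],
    [0,0,-11,0,0,0,1]
  ]
}}

```text
time_s: 23.4
tool_pos: [0.58, -0.0849, 0.2151]
tcp_rot: [0.001, 0.707, 0.707, 0.001]
contact_force: [1.1, -0.0, -0.1]
grip_width: 0.086
```

```bash
python3 -c "
from h import *
s,c=snap('wrist','w16.png')
crop('w16.png','w16a.png',220,120,340,280,4)
s,c=snap('scene','s16.png')
crop('s16.png','s16a.png',140,190,340,340,4)
goto(.592,.371,.15,99)"
```

```text
t 23.5 pos [ 0.5816 -0.0853  0.2181] yaw 90.02 w 0.0855 F [ 0.3 -0.1  0.2] j6 1.28 | shift cm [45.65  1.    6.71] turn [ 0.47  0.18 -8.98]
```

View pics/w16a.png

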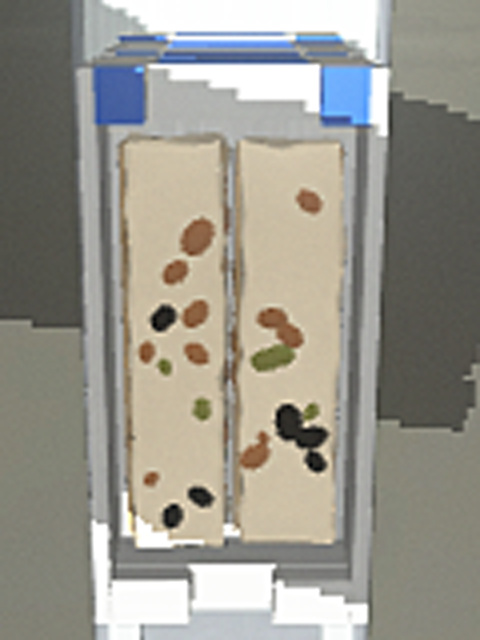

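View pics/s16a.png

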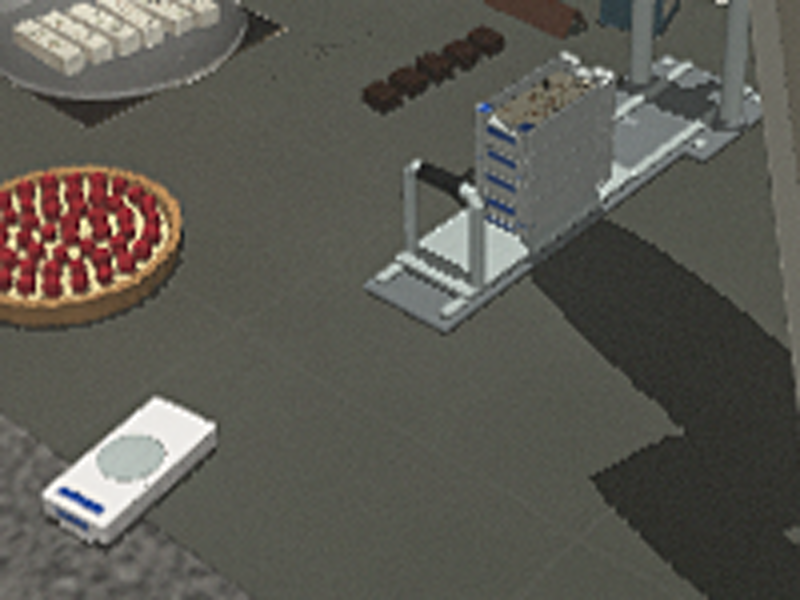

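Emit:
{"api": "apply_moves", "payload": {
  "plan": [
    [2,0,0,0,0,-1,1],
    [6,0.1,0,0.1,0,-2,1],
    [11,0.2,0,0.2,0,-4,1],
    [16,0.3,0,0.3,0,-5,1],
    [21,0.4,1,0.4,0,-7,1],
    [26,0.5,3,0.4,0,-9,1],
    [31,0.6,4.5,0.4,0,-9,1],
    [35,0.7,6,0.4,0,-9,1]
  ]
}}

```text
time_s: 24.3
tool_pos: [0.5887, 0.2666, 0.1568]
tcp_rot: [0.002, 0.649, 0.761, -0.0]
contact_force: [1.6, 0.1, -0.6]
grip_width: 0.0851
```

```bash
python3 -c "
from h import *
s,c=snap('wrist','w17.png')
goto(.592,.371,.15,99)"
```

```text
t 24.35 pos [0.5872 0.2724 0.1531] yaw 99.25 w 0.0855 F [-3.6  0.9 -2.9] j6 1.71 | shift cm [9.65 2.06 0.3 ] turn [-0.11  0.06  0.25]
```

View pics/w17.png

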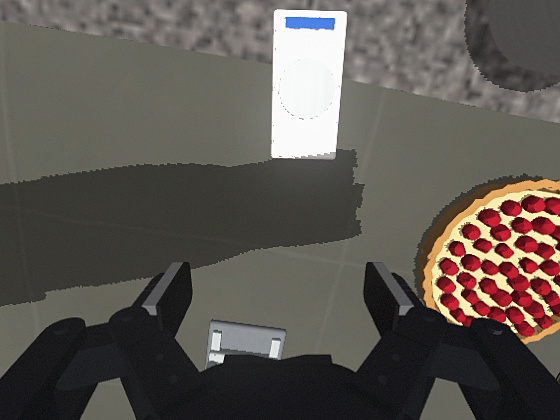

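```bash
python3 -c "
from h import *
s,c=load('w17.png')
m,y=fit([pix2(s,c,u,v,.026) for u,v in [(275,11),(346,12),(337,155),(272,156)]])
goto(m[0],m[1],.13,np.degrees(y))"
```

```text
centre [0.5979 0.3671] yaw 98.2 len 0.1148 wid [np.float64(0.057), np.float64(0.0595)]
t 24.35 pos [0.5872 0.2724 0.1531] yaw 99.25 w 0.0855 F [-3.6  0.9 -2.9] j6 1.71 | shift cm [9.17 2.59 2.3 ] turn [-0.11  0.06  1.02]
```

Emit:
{"api": "apply_moves", "payload": {
  "plan": [
    [2,0.6,0.5,0,0,1,1],
    [5,1.5,1,0,0,1,1],
    [8,2.3,2,0,0,1,1],
    [9.2,2.6,2.3,0,0,1,1],
    [9.2,2.6,2.3,0,0,1,1],
    [9.2,2.6,2.3,0,0,1,1],
    [9.2,2.6,2.3,0,0,1,1],
    [9.2,2.6,2.3,0,0,1,1]
  ]
}}

```text
time_s: 25.15
tool_pos: [0.5983, 0.3663, 0.1308]
tcp_rot: [-0.0, 0.655, 0.756, -0.001]
contact_force: [-0.0, -0.1, 0.8]
grip_width: 0.0852
```

```bash
python3 -c "
from h import *
s,c=snap('wrist','w18.png')
crop('w18.png','w18a.png',220,110,340,280,4)"
```

```text
(no output)
```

View pics/w18a.png

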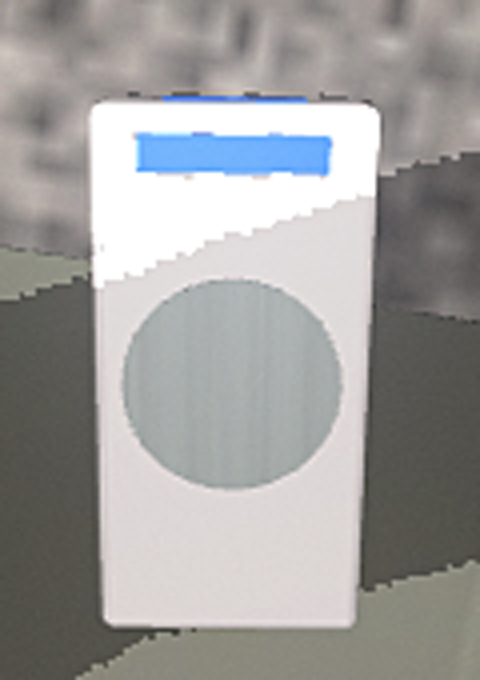

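```bash
python3 -c "
from h import *
s,c=load('w18.png')
m,y=fit([pix2(s,c,220+u/4,110+v/4,.026) for u,v in [(89,102),(380,102),(358,628),(103,628)]])
print(pix2(s,c,220+232/4,110+384/4,.026))
goto(m[0],m[1],.003,np.degrees(y))"
```

```text
centre [0.5979 0.3666] yaw 97.9 len 0.1193 wid [np.float64(0.0591), np.float64(0.0594)]
[0.59784759 0.36641788 0.026     ]
t 25.2 pos [0.5983 0.3664 0.1307] yaw 98.18 w 0.0856 F [-0.6 -0.1  0.4] j6 1.86 | shift cm [ 0.04 -0.02 12.77] turn [-0.07  0.05  0.3 ]
```

Emit:
{"api": "apply_moves", "payload": {
  "plan": [
    [0,0,3,0,0,0.3,1],
    [0,0,7,0,0,0.3,1],
    [0,0,10.5,0,0,0.3,1],
    [0,0,12.2,0,0,0.3,1],
    [0,0,12.6,0,0,0.3,1],
    [0,0,12.6,0,0,0.3,0.4],
    [0,0,12.6,0,0,0.3,0],
    [0,0,12.6,0,0,0.3,0]
  ]
}}

```text
time_s: 26.0
tool_pos: [0.5992, 0.3666, 0.0068]
tcp_rot: [0.001, 0.657, 0.754, 0.001]
contact_force: [0.3, 0.1, 1.4]
grip_width: 0.0585
```

```bash
python3 -c "
from h import *
goto(.598,.366,.22,98)"
```

```text
t 26.0 pos [0.5992 0.3666 0.0068] yaw 97.88 w 0.0585 F [0.3 0.1 1.4] j6 1.86 | shift cm [ -0.04  -0.08 -21.32] turn [ 0.1   0.   -0.12]
```

Emit:
{"api": "apply_moves", "payload": {
  "plan": [
    [0,0,-1,0,0,0,0],
    [0,0,-3,0,0,0,0],
    [-0.5,0,-6.5,0,0,0,0],
    [-2,-0.2,-10.5,0,0,1,0],
    [-4.5,-0.4,-14,0,0,2,0],
    [-8,-0.7,-17.5,0,0,4,0],
    [-12,-1,-20,0,0,6,0],
    [-16.5,-1.4,-21,0,0,8,0]
  ]
}}

```text
time_s: 26.8
tool_pos: [0.6081, 0.2005, 0.2214]
tcp_rot: [0.002, 0.708, 0.706, 0.003]
contact_force: [0.8, -0.4, -1.6]
grip_width: 0.0584
```

```bash
python3 -c "
from h import *
goto(.580,-.085,.20,90)"
```

```text
t 26.8 pos [0.6081 0.2005 0.2214] yaw 89.87 w 0.0584 F [ 0.8 -0.4 -1.6] j6 1.76 | shift cm [-28.56  -2.76   2.07] turn [ 0.44 -0.08 -0.13]
```

Emit:
{"api": "apply_moves", "payload": {
  "plan": [
    [-4,-0.4,0,0,0,0,0],
    [-8.5,-0.8,0,0.1,0,-0.1,0],
    [-13,-1.2,0,0.2,0,-0.1,0],
    [-18,-1.7,0,0.3,-0.1,-0.1,0],
    [-22.5,-2.2,0.5,0.4,-0.1,-0.1,0],
    [-26,-2.5,1,0.4,-0.1,-0.1,0],
    [-28,-2.7,1.5,0.4,-0.1,-0.1,0],
    [-28.5,-2.8,2,0.4,-0.1,-0.1,0]
  ]
}}

```text
time_s: 27.6
tool_pos: [0.5793, -0.0867, 0.2018]
tcp_rot: [0.001, 0.708, 0.706, 0.0]
contact_force: [-0.0, 0.7, -1.3]
grip_width: 0.0585
```

```bash
python3 -c "
from h import *
goto(.580,-.085,.17,90)"
```

```text
t 27.6 pos [ 0.5793 -0.0867  0.2018] yaw 89.81 w 0.0585 F [-0.   0.7 -1.3] j6 1.28 | shift cm [0.17 0.06 3.18] turn [ 0.11  0.06 -0.19]
```

Emit:
{"api": "apply_moves", "payload": {
  "plan": [
    [0.1,0.1,0.5,0.1,0.1,-0.2,0],
    [0.2,0.1,1.5,0.1,0.1,-0.2,0],
    [0.2,0.1,2.4,0.1,0.1,-0.2,0],
    [0.2,0.1,3,0.1,0.1,-0.2,0],
    [0.2,0.1,3.2,0.1,0.1,-0.2,0],
    [0.2,0.1,3.2,0.1,0.1,-0.2,0],
    [0.2,0.1,3.2,0.1,0.1,-0.2,0],
    [0.2,0.1,3.2,0.1,0.1,-0.2,0]
  ]
}}

```text
time_s: 28.4
tool_pos: [0.5806, -0.0847, 0.1701]
tcp_rot: [0.0, 0.707, 0.707, 0.0]
contact_force: [0.4, 0.9, -1.7]
grip_width: 0.0584
```

```bash
python3 -c "
from h import *
s,c=snap('wrist','w19.png')
crop('w19.png','w19a.png',195,125,365,225,4)
goto(.580,-.085,.1265,90)"
```

```text
t 28.45 pos [ 0.5806 -0.0847  0.1701] yaw 90.01 w 0.0586 F [ 0.1 -0.9 -2.4] j6 1.28 | shift cm [-0.03 -0.06  4.36] turn [ 0.04 -0.03  0.01]
```

View pics/w19a.png

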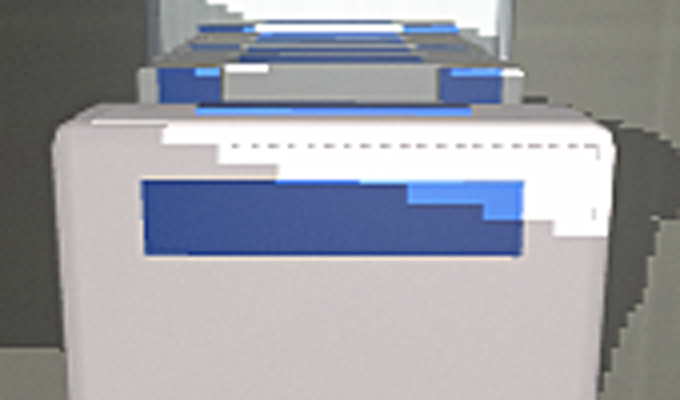

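```bash
python3 -c "
from h import *
s,c=load('w19.png')
inhand(s,c,[(195+54/4,125+118/4),(195+615/4,125+118/4)],.026-.0065)
print(pix2(s,c,195+158/4,125+68/4,.126),pix2(s,c,195+502/4,125+68/4,.126))"
```

```text
tool frame mm [ 60.2 -29.4 -19.5]
tool frame mm [ 60.3  28.5 -19.4]
[ 0.5532588  -0.02473129  0.126     ] [ 0.60636973 -0.0246517   0.126     ]
```

Emit:
{"api": "apply_moves", "payload": {
  "plan": [
    [0,0,0.5,0,0,0,0],
    [0,-0.03,1.5,0,0,0,0],
    [0,-0.03,2.5,0,0,0,0],
    [0,-0.03,3.1,0,0,0,0],
    [0,-0.03,3.6,0,0,0,0],
    [0,-0.03,3.9,0,0,0,0],
    [0,-0.03,4.2,0,0,0,0],
    [0,-0.03,4.3,0,0,0,0]
  ]
}}

```text
time_s: 29.25
tool_pos: [0.5803, -0.0847, 0.1269]
tcp_rot: [0.0, 0.707, 0.707, 0.0]
contact_force: [0.5, -0.3, -2.5]
grip_width: 0.0584
```

```bash
python3 -c "
from h import *
goto(.580,-.085,.1265,90)"
```

```text
t 29.25 pos [ 0.5803 -0.0847  0.1269] yaw 90.01 w 0.0584 F [ 0.5 -0.3 -2.5] j6 1.28 | shift cm [-0.03 -0.03  0.04] turn [ 0.04 -0.03  0.01]
```

Emit:
{"api": "apply_moves", "payload": {
  "plan": [
    [0,0,0,0,0,0,0],
    [0,0,0,0,0,0,0.6],
    [0,0,0,0,0,0,1],
    [0,0,0,0,0,0,1],
    [0,0,-2,0,0,0,1],
    [0,0,-4,0,0,0,1],
    [3,0,-7,0,0,0,1],
    [7,0,-9,0,0,0,1]
  ]
}}

```text
time_s: 30.05
tool_pos: [0.5807, -0.0154, 0.2189]
tcp_rot: [0.001, 0.708, 0.706, 0.001]
contact_force: [-0.2, 0.2, -0.1]
grip_width: 0.0853
```

```bash
python3 -c "
from h import *
s,c=snap('wrist','w20.png')
s,c=snap('scene','s20.png')
crop('s20.png','s20a.png',210,160,340,300,5)
s,c=snap('side','d20.png')
crop('d20.png','d20a.png',260,200,380,330,5)
goto(.580,.049,.2,0)"
```

```text
t 30.2 pos [ 0.5809 -0.013   0.2189] yaw 90.17 w 0.0851 F [-0.3  0.3 -0.8] j6 1.4 | shift cm [ 6.2  -0.07  1.89] turn [ 0.19 -0.2  90.17]
```

View pics/w20.png

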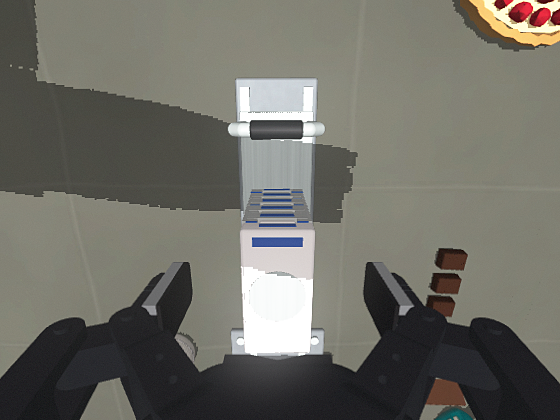

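View pics/s20a.png

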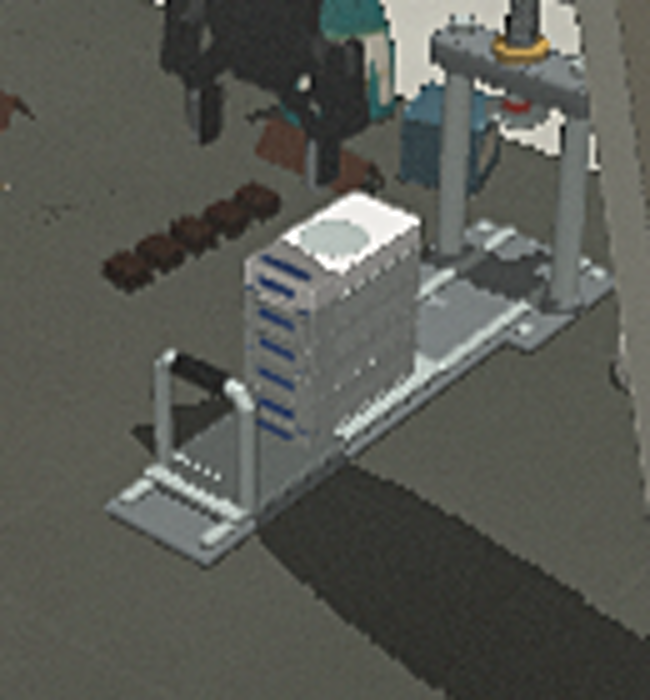

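View pics/d20a.png

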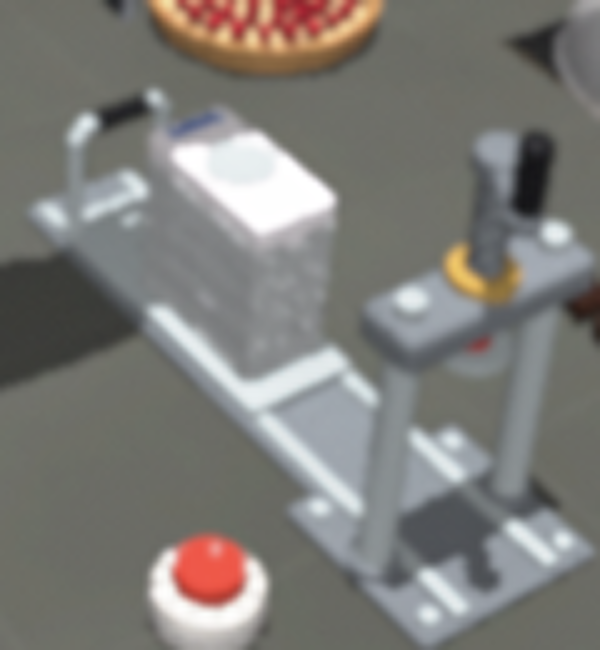

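```bash
python3 -c "
from h import *
s,c=load('w20.png')
print(pix2(s,c,250,130,.105),pix2(s,c,303,130,.105))
goto(.580,.049,.16,180)"
```

```text
[0.55743053 0.04856302 0.105     ] [0.60182917 0.04849273 0.105     ]
t 30.2 pos [ 0.5809 -0.013   0.2189] yaw 90.17 w 0.0851 F [-0.3  0.3 -0.8] j6 1.4 | shift cm [ 6.2  -0.09  5.89] turn [  0.2    0.19 -89.83]
```

Emit:
{"api": "apply_moves", "payload": {
  "plan": [
    [1,0,0,0,0,-8,1],
    [2.5,0,0,0,0,-16,1],
    [4,0,0.5,0,0,-24,1],
    [5.2,0,1,0,0,-32,1],
    [6,0,1.5,0,0,-40,1],
    [6.2,0,2,0,0,-48,0.6],
    [6.2,-0.1,2.5,0,0,-56,0.6],
    [6.2,-0.1,3,0,0,-64,0.6]
  ]
}}

```text
time_s: 31.0
tool_pos: [0.5796, 0.0483, 0.1879]
tcp_rot: [0.002, 0.221, 0.975, 0.0]
contact_force: [0.2, -0.8, 0.5]
grip_width: 0.0509
```

```bash
python3 -c "
from h import *
goto(.580,.0487,.15,180)"
```

```text
t 31.0 pos [0.5796 0.0483 0.1879] yaw 154.48 w 0.0509 F [ 0.2 -0.8  0.5] j6 0.38 | shift cm [-0.01  0.05  3.79] turn [  0.04   0.18 -25.52]
```

Emit:
{"api": "apply_moves", "payload": {
  "plan": [
    [0,0,1,0,0,-8,0.6],
    [0,0.05,2,0,0.2,-16,0.6],
    [0,0.05,3,0,0.2,-23,0.6],
    [0,0.05,3.8,0,0.2,-25.5,0.6],
    [0,0.05,3.8,0,0.2,-25.5,0.6],
    [0,0.05,3.8,0,0.2,-25.5,0.6],
    [0,0.05,3.8,0,0.2,-25.5,0.6],
    [0,0.05,3.8,0,0.2,-25.5,0.6]
  ]
}}

```text
time_s: 31.8
tool_pos: [0.5801, 0.0485, 0.1504]
tcp_rot: [0.0, 0.001, 1.0, 0.0]
contact_force: [0.1, 0.8, -0.1]
grip_width: 0.0513
```

```bash
python3 -c "
from h import *
s,c=snap('wrist','w21.png')
goto(.580,.0487,.088,180)"
```

```text
t 31.85 pos [0.5801 0.0486 0.1503] yaw 179.95 w 0.0512 F [ 0.3 -0.7 -0.4] j6 -0.06 | shift cm [0.01 0.   6.23] turn [ 0.03  0.03 -0.05]
```

View pics/w21.png

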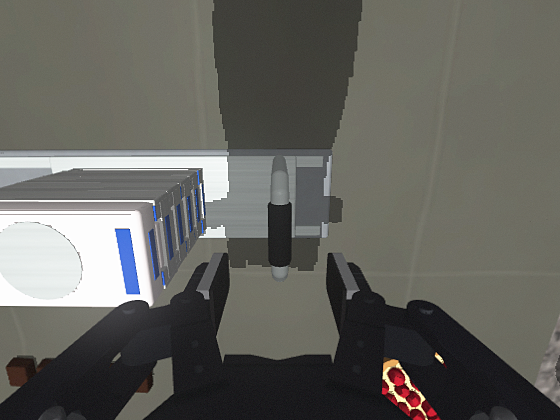

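Emit:
{"api": "apply_moves", "payload": {
  "plan": [
    [0,0,1.5,0,0,0,0.6],
    [0,0,3,0,0,0,0.6],
    [0,0,4.5,0,0,0,0.6],
    [0,0,5.7,0,0,0,0.6],
    [0,0,6.2,0,0,0,0.6],
    [0,0,6.2,0,0,0,0.3],
    [0,0,6.2,0,0,0,0],
    [0,0,6.2,0,0,0,0]
  ]
}}

```text
time_s: 32.65
tool_pos: [0.5805, 0.0488, 0.0892]
tcp_rot: [0.001, 0.0, 1.0, 0.0]
contact_force: [1.1, 0.8, 1.5]
grip_width: 0.0137
```

```bash
python3 -c "
from h import *
s,c=snap('wrist','w22.png')
goto(.580,-.20,.088,180)"
```

```text
t 32.7 pos [0.5805 0.0488 0.0892] yaw 179.95 w 0.014 F [-0.2  1.4  3.1] j6 -0.06 | shift cm [  0.03 -24.88   0.1 ] turn [ 0.04  0.11 -0.05]
```

View pics/w22.png

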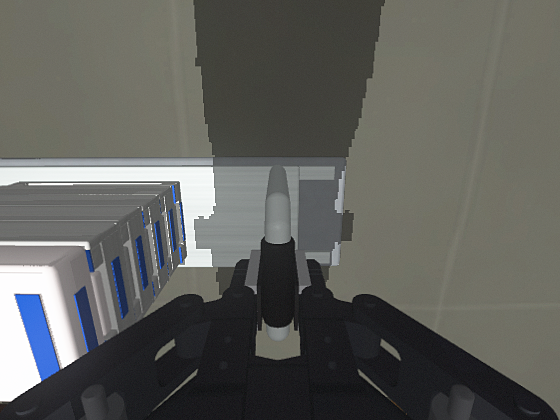

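Emit:
{"api": "apply_moves", "payload": {
  "plan": [
    [0,-0.4,0,0,0,0,0],
    [0,-1.2,0,0,0,0,0],
    [0,-2.4,0,0,0,0,0],
    [0,-4,0,0,0,0,0],
    [0,-5.8,0,0,0,0,0],
    [0,-7.6,0,0,0,0,0],
    [0,-9.4,0,0,0,0,0],
    [0,-11,0,0,0,0,0]
  ]
}}

```text
time_s: 33.5
tool_pos: [0.5806, -0.0623, 0.0892]
tcp_rot: [0.001, 0.0, 1.0, 0.001]
contact_force: [2.2, 4.0, -2.3]
grip_width: 0.0142
```

```bash
python3 -c "
from h import *
goto(.5803,-.20,.0892,180)"
```

```text
t 33.5 pos [ 0.5806 -0.0623  0.0892] yaw 179.95 w 0.0142 F [ 2.2  4.  -2.3] j6 -0.25 | shift cm [ 2.000e-02 -1.377e+01 -1.000e-02] turn [ 0.07  0.14 -0.05]
```

Emit:
{"api": "apply_moves", "payload": {
  "plan": [
    [0,-1.6,0,0,0,0,0],
    [0,-3.4,0,0,0,0,0],
    [0,-5.2,0,0,0,0,0],
    [0,-7,0,0,0,0,0],
    [0,-8.8,0,0,0,0,0],
    [0,-10.4,0,0,0,0,0],
    [0,-11.6,0,0,0,0,0],
    [0,-12.4,0,0,0,0,0]
  ]
}}

```text
time_s: 34.3
tool_pos: [0.5805, -0.1676, 0.089]
tcp_rot: [0.003, -0.005, 1.0, 0.02]
contact_force: [13.0, 126.2, 25.9]
grip_width: 0.0139
```

```bash
python3 -c "
from h import *
goto(.5803,-.20,.0892,180)
s,c=snap('side','d23.png')
crop('d23.png','d23a.png',260,200,400,340,5)"
```

```text
t 34.3 pos [ 0.5805 -0.1676  0.089 ] yaw -179.42 w 0.0139 F [ 13.  126.2  25.9] j6 -0.45 | shift cm [ 0.06 -3.24 -0.15] turn [2.3  0.32 0.59]
```

View pics/d23a.png

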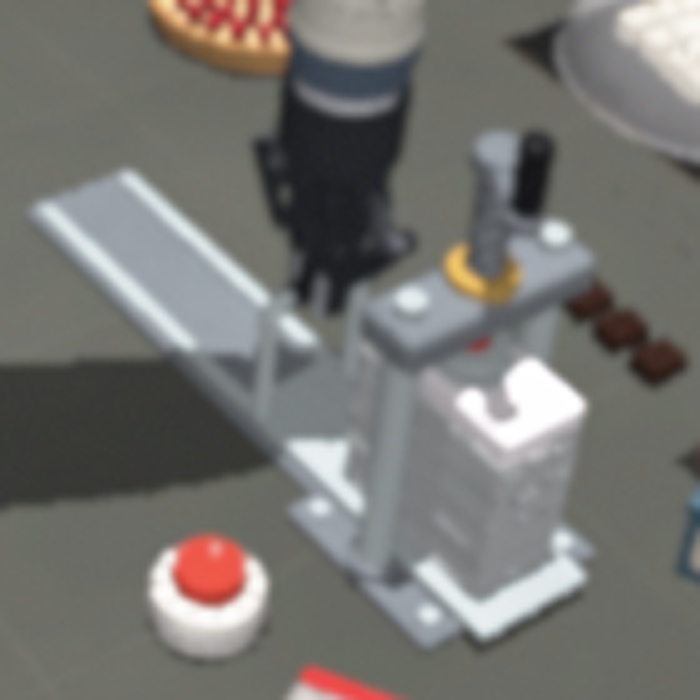

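The bed reached its hard stop sooner than I assumed: it had been pulled out about 0.217 m, not 0.25 m. The reading peaked at about 126 N, so I'm relieving it now.

Emit:
{"api": "apply_moves", "payload": {
  "plan": [
    [0,0,0,0,0,0,0],
    [0,0,0,0,0,0,0],
    [0,0,0,0,0,0,0.2],
    [0,0,0,0,0,0,0.5],
    [0,0,0,0,0,0,0.6],
    [0,0,0,0,0,0,0.6],
    [0,0,0,0,0,0,0.6],
    [0,0,0,0,0,0,0.6]
  ]
}}

```text
time_s: 35.15
tool_pos: [0.5805, -0.1677, 0.089]
tcp_rot: [0.003, -0.005, 1.0, 0.02]
contact_force: [-0.8, 0.1, -0.0]
grip_width: 0.0513
```

```bash
python3 -c "
from h import *
goto(.5803,-.168,.17,180)
s,c=snap('wrist','w24.png')
s,c=snap('side','d24.png')
crop('d24.png','d24a.png',260,200,400,340,5)"
```

```text
t 35.15 pos [ 0.5805 -0.1677  0.089 ] yaw -179.38 w 0.0513 F [-0.8  0.1 -0. ] j6 -0.45 | shift cm [-0.03  0.3  -8.09] turn [2.29 0.31 0.62]
```

View pics/w24.png

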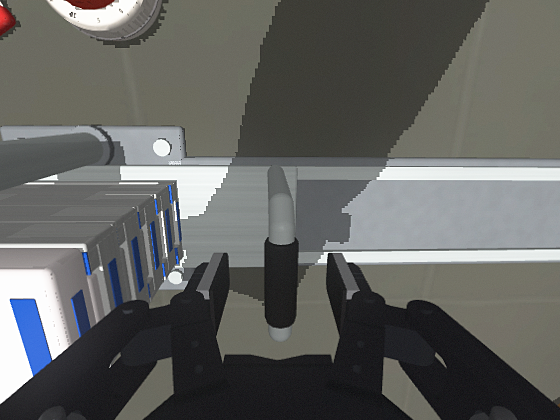

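View pics/d24a.png

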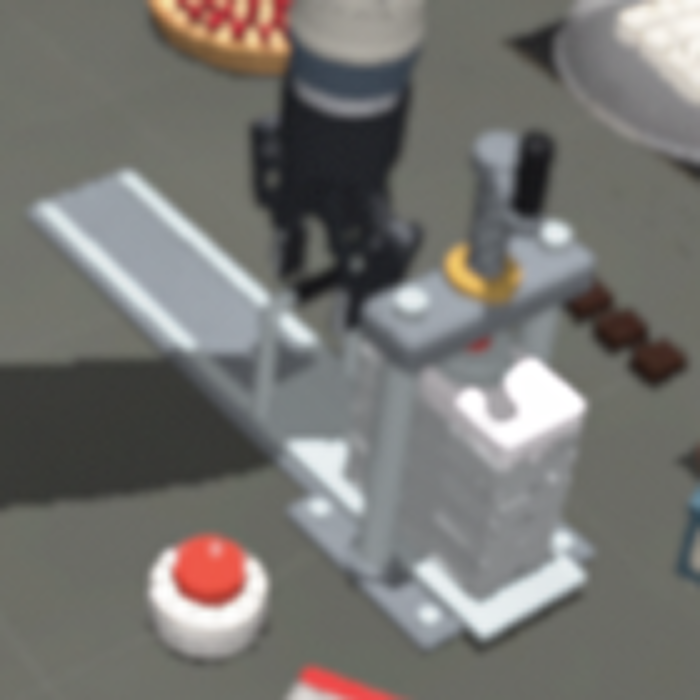

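Emit:
{"api": "apply_moves", "payload": {
  "plan": [
    [0,0.2,-1,1,0,0,0.6],
    [0,0.2,-2.5,2,0.3,0.6,0.6],
    [0,0.2,-5,2.3,0.3,0.6,0.6],
    [0,0.2,-8,2.3,0.3,0.6,0.8],
    [0,0.2,-12,2.3,0.3,0.6,1],
    [0,0.2,-16,2.3,0.3,0.6,1],
    [0,0.2,-20,2.3,0.3,0.6,1],
    [0,0.2,-24,2.3,0.3,0.6,1]
  ]
}}

```text
time_s: 36.05
tool_pos: [0.5787, -0.1747, 0.3316]
tcp_rot: [0.001, -0.0, 1.0, -0.001]
contact_force: [1.5, -0.4, -0.1]
grip_width: 0.0854
```

```bash
python3 -c "
from h import *
goto(.5803,-.168,.17,180)
s,c=snap('wrist','w25.png')
s,c=snap('scene','s25.png')
crop('s25.png','s25a.png',260,120,350,260,5)"
```

```text
t 36.05 pos [ 0.5787 -0.1747  0.3316] yaw -179.95 w 0.0854 F [ 1.5 -0.4 -0.1] j6 -0.43 | shift cm [-0.14  0.69 16.16] turn [-0.08  0.07  0.05]
```

View pics/w25.png

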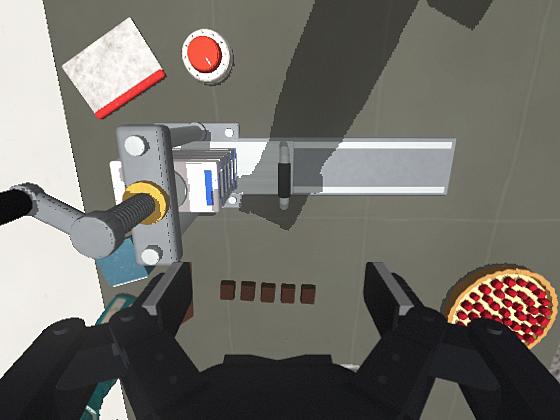

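View pics/s25a.png

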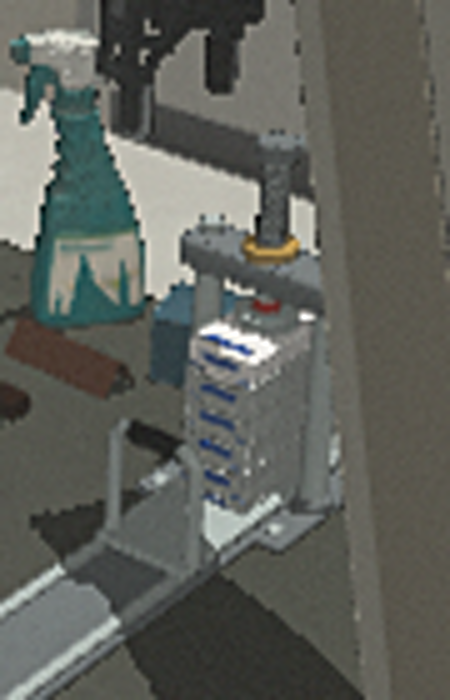

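Run:
```python
from h import *
s,c=load('w25.png')
for n,u,v,z in [('collar',146,201,.207),('bolt',135,146,.208),('bolt2',151,257,.208),('hubtop',95,237,.30),('handle',284,184,.105),('disc?',177,190,.146),('lidblueL',208,171,.146),('lidblueR',208,205,.146),('base bolt',229,132,.008),('basebolt2',232,201,.008)]: print(n,pix2(s,c,u,v,z).round(4))
crop('w25.png','w25a.png',80,100,300,280,3)
s,c=load('w5.png')
for n,u,v in [('bb',232,335),('bb2',323,335)]: print(pix2(s,c,u,v,.008))
```

```text
collar [ 0.5785 -0.299   0.207 ]
bolt [ 0.5275 -0.3017  0.208 ]
bolt2 [ 0.6361 -0.3012  0.208 ]
hubtop [ 0.5755 -0.292   0.3   ]
handle [ 0.585  -0.1672  0.105 ]
disc? [ 0.583 -0.29   0.146]
lidblueL [ 0.5611 -0.2531  0.146 ]
lidblueR [ 0.6007 -0.2558  0.146 ]
base bolt [ 0.5263 -0.2497  0.008 ]
basebolt2 [ 0.6357 -0.2498  0.008 ]
[ 0.52632568 -0.25382809  0.008     ]
[ 0.63316023 -0.25400325  0.008     ]
```

View pics/w25a.png

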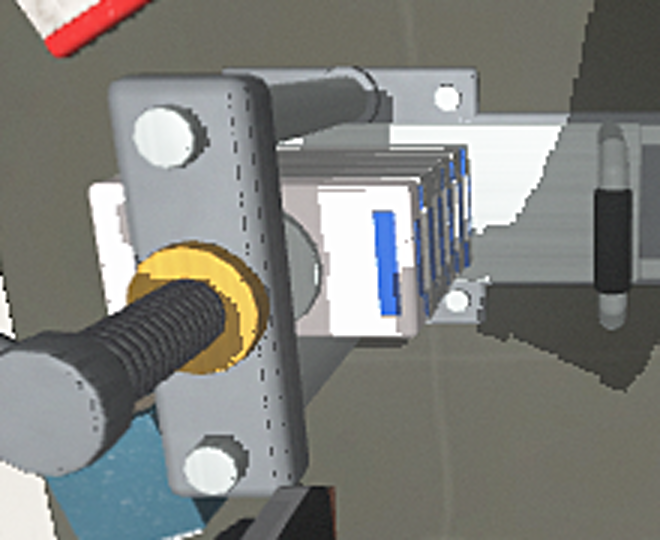

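Run:
```python
from h import *
s,c=load('w25.png')
for u,v,z in [(95,237,.30),(95,237,.305),(28,193,.294),(30,193,.29)]: print(u,v,z,pix2(s,c,u,v,z).round(4))
s,c=load('d24.png'); 
for u,v,z in [(260+538/5,200+140/5,.338),(260+527/5,200+210/5,.296),(260+497/5,200+143/5,.30)]: print(pix2(s,c,u,v,z).round(4))
crop('d24.png','d24b.png',330,215,390,295,8)
s,c=load('s25.png')
```

```text
95 237 0.3 [ 0.5755 -0.292   0.3   ]
95 237 0.305 [ 0.5734 -0.2886  0.305 ]
28 193 0.294 [ 0.5482 -0.3333  0.294 ]
30 193 0.29 [ 0.5492 -0.3355  0.29  ]
[ 0.5467 -0.3494  0.338 ]
[ 0.5459 -0.351   0.296 ]
[ 0.5679 -0.3045  0.3   ]
```

View pics/d24b.png

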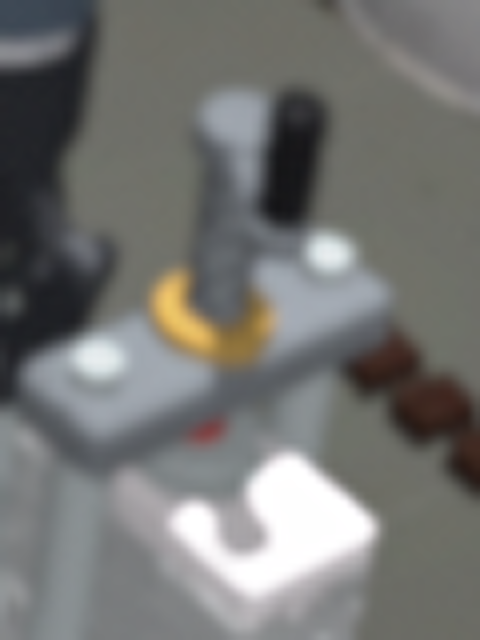

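Run:
```python
from h import *
from scipy.optimize import least_squares
s,c=load('d24.png'); sw,cw=load('w25.png')
A=np.array([.581,-.3015])
for z in [.204,.27,.285,.30,.32,.34]: print(z,proj(s,c,[*A,z]).round(1),proj(sw,cw,[*A,z]).round(1))
for a in range(0,360,20):
    p=A+.05*np.array([np.cos(np.radians(a)),np.sin(np.radians(a))])
    print(a,proj(s,c,[*p,.338]).round(1),proj(s,c,[*p,.294]).round(1),proj(sw,cw,[*p,.294]).round(1),proj(sw,cw,[*p,.338]).round(1))
```

```text
0.204 [357.6 254.8] [145.  202.7]
0.27 [360.8 235.6] [107.2 227.9]
0.285 [361.6 231.1] [ 95.4 235.7]
0.3 [362.3 226.4] [ 81.9 244.8]
0.32 [363.4 220.2] [ 60.4 259.1]
0.34 [364.4 213.8] [ 33.7 277. ]
0 [378.3 208.7] [375.7 222.4] [101.  305.3] [ 58.  351.9]
20 [372.9 206. ] [370.5 219.7] [124.1 301.9] [ 86.4 347.9]
40 [366.5 204.3] [364.3 217.9] [143.4 291.4] [109.9 335.7]
60 [360.  203.8] [357.8 217.4] [157.  274.7] [126.  315.9]
80 [353.9 204.5] [351.9 218.2] [162.9 253.2] [132.4 290. ]
100 [348.9 206.4] [347.  220.1] [159.8 229.1] [127.4 260.6]
120 [345.8 209.3] [343.9 223.1] [147.5 205.1] [110.6 230.9]
140 [344.7 212.9] [342.9 226.7] [127.  184.7] [ 83.1 205.2]
160 [346.1 216.7] [344.1 230.7] [100.6 170.9] [ 48.3 187.6]
180 [349.7 220.4] [347.6 234.4] [ 72.2 166. ] [ 11.3 181.4]
200 [355.2 223.4] [353.  237.5] [ 45.8 170.8] [-22.2 187.5]
220 [362.  225.3] [359.6 239.5] [ 25.3 184.5] [-47.  204.9]
240 [369.1 225.9] [366.5 240. ] [ 13.4 204.8] [-60.1 230.2]
260 [375.5 225. ] [372.9 239.1] [ 11.1 228.5] [-60.5 259.4]
280 [380.5 222.8] [377.8 236.9] [ 17.9 252.5] [-49.5 288.6]
300 [383.5 219.7] [380.7 233.7] [ 32.5 274. ] [-29.3 314.5]
320 [384. 216.] [381.2 229.9] [ 52.8 290.8] [ -2.6 334.5]
340 [382.2 212.2] [379.5 226. ] [ 76.4 301.5] [ 27.4 347.3]
```

Emit:
{"api": "apply_moves", "payload": {
  "plan": [
    [0,0,-2,0,0,0,1],
    [0,0,-5,0,0,0,1],
    [0,-1,-8,0,0,0,1],
    [0,-3,-10,0,0,0,1],
    [0,-6,-10,0,0,0,1],
    [0,-10,-10,0,0,0,1],
    [0,-13,-10,0,0,0,1],
    [0,-15,-10,0,0,0,1]
  ]
}}

```text
time_s: 36.95
tool_pos: [0.573, -0.3233, 0.4233]
tcp_rot: [0.011, 0.0, 1.0, -0.007]
contact_force: [0.3, -0.3, 0.1]
grip_width: 0.085
```

```bash
python3 -c "
from h import *
goto(.55,-.341,.40,180)
s,c=snap('wrist','w26.png')"
```

```text
t 36.95 pos [ 0.573  -0.3233  0.4233] yaw 179.99 w 0.085 F [ 0.3 -0.3  0.1] j6 -0.64 | shift cm [ 2.35 -1.74  2.3 ] turn [-0.81  1.21 -0.01]
```

View pics/w26.png

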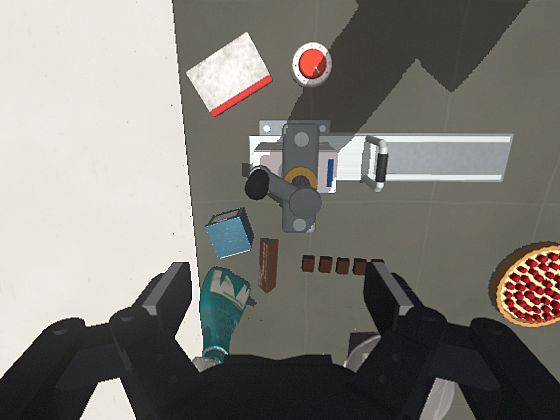

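```bash
python3 -c "
from h import *
s,c=load('w26.png')
crop('w26.png','w26a.png',230,110,400,240,4)
for u,v,z in [(256,181,.338),(258,175,.338),(305,203,.285),(300,180,.207),(301,140,.208),(299,225,.208),(381,162,.105)]: print(u,v,z,pix2(s,c,u,v,z).round(4))
"
```

```text
256 181 0.338 [ 0.5465 -0.342   0.338 ]
258 175 0.338 [ 0.5417 -0.3403  0.338 ]
305 203 0.285 [ 0.5811 -0.2987  0.285 ]
300 180 0.207 [ 0.5762 -0.2992  0.207 ]
301 140 0.208 [ 0.5279 -0.2993  0.208 ]
299 225 0.208 [ 0.6353 -0.2991  0.208 ]
381 162 0.105 [ 0.571  -0.1683  0.105 ]
```

View pics/w26a.png

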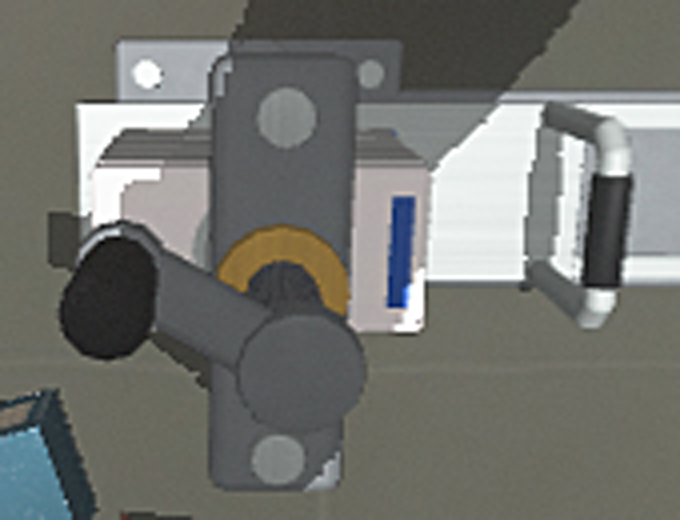

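```bash
python3 -c "
from h import *
s,c=load('w26.png')
for u,v,z in [(230+107/4,110+310/4,.338),(230+119/4,110+262/4,.294),(230+112/4,110+290/4,.316),(381.75,168,.105)]: 
  p=pix2(s,c,u,v,z); d=p[:2]-np.array([.581,-.3]); print(p.round(4),np.linalg.norm(d),np.degrees(np.arctan2(d[1],d[0])))
"
```

```text
[ 0.5517 -0.3415  0.338 ] 0.050785644618755656 -125.2350631527533
[ 0.5517 -0.3422  0.294 ] 0.05137542947964413 -124.75494229332683
[ 0.553  -0.3422  0.316 ] 0.05062665053020924 -123.55215027421752
[ 0.5804 -0.1661  0.105 ] 0.1338595641985216 90.25980628911448
```

```bash
python3 -c "
from h import *
goto(.552,-.342,.37,180)"
```

```text
t 37.0 pos [ 0.5727 -0.3254  0.4224] yaw 179.92 w 0.0857 F [ 1.2 -0.5 -0.3] j6 -0.64 | shift cm [ 2.18 -1.59  5.22] turn [-0.82  1.16 -0.09]
```

Emit:
{"api": "apply_moves", "payload": {
  "plan": [
    [0.7,-0.5,1,-0.3,0.5,0,0.7],
    [1.5,-1,2,-0.8,1.1,0,0.7],
    [2.2,-1.6,3.5,-0.8,1.1,0,0.7],
    [2.2,-1.6,5,-0.8,1.1,0,0.7],
    [2.2,-1.6,5.2,-0.8,1.1,0,0.7],
    [2.2,-1.6,5.2,-0.8,1.1,0,0.7],
    [2.2,-1.6,5.2,-0.8,1.1,0,0.7],
    [2.2,-1.6,5.2,-0.8,1.1,0,0.7]
  ]
}}

```text
time_s: 37.8
tool_pos: [0.5521, -0.3418, 0.371]
tcp_rot: [0.001, 0.001, 1.0, -0.001]
contact_force: [-0.6, -0.4, -0.7]
grip_width: 0.0598
```

```bash
python3 -c "
from h import *
goto(.552,-.342,.302,180)
s,c=snap('wrist','w27.png')"
```

```text
t 37.8 pos [ 0.5521 -0.3418  0.371 ] yaw 179.93 w 0.0598 F [-0.6 -0.4 -0.7] j6 -0.68 | shift cm [ 0.02 -0.01  6.9 ] turn [-0.06  0.12 -0.07]
```

View pics/w27.png

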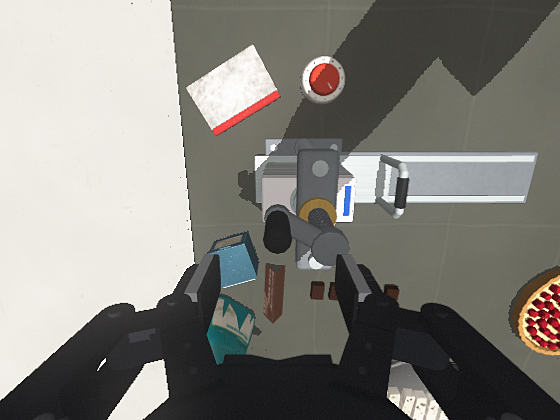

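```bash
python3 -c "
from h import *
s,c=load('w27.png')
crop('w27.png','w27a.png',240,180,370,280,5)
print(proj(s,c,[.552,-.342,.338]),proj(s,c,[.552,-.342,.294]))"
```

```text
[278.28273935 241.18565518] [278.17507303 218.37481794]
```

View pics/w27a.png

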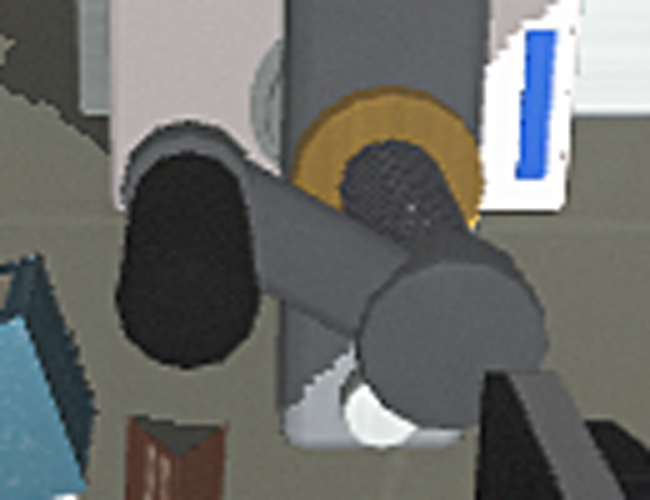

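```bash
python3 -c "
from h import *
s,c=load('w27.png')
for z in (.27,.28,.29,.3,.31,.32,.33): print(z,proj(s,c,[.581,-.300,z]).round(1))
print('obs',240+453/5,180+345/5)"
```

```text
0.27 [325.2 240.1]
0.28 [327.  244.8]
0.29 [328.9 249.9]
0.3 [331.  255.3]
0.31 [333.2 261.2]
0.32 [335.6 267.7]
0.33 [338.3 274.7]
obs 330.6 249.0
```

Emit:
{"api": "apply_moves", "payload": {
  "plan": [
    [0,0,0.5,0,0,0,0.45],
    [0,0,1.5,0,0,0,0.45],
    [0,0,3,0,0,0,0.45],
    [0,0,4.5,0,0,0,0.45],
    [0,0,6,0,0,0,0.45],
    [0,0,6.8,0,0,0,0.45],
    [0,0,6.8,0,0,0,0],
    [0,0,6.8,0,0,0,0]
  ]
}}

```text
time_s: 38.65
tool_pos: [0.552, -0.342, 0.3028]
tcp_rot: [0.001, 0.001, 1.0, -0.0]
contact_force: [-1.0, -0.5, -6.9]
grip_width: 0.0176
```

```bash
python3 -c "
from h import *
goto(.552,-.342,.302,180)
s,c=snap('wrist','w28.png')"
```

```text
t 38.65 pos [ 0.552  -0.342   0.3028] yaw 179.93 w 0.0176 F [-1.  -0.5 -6.9] j6 -0.68 | shift cm [0.   0.   0.08] turn [-0.04  0.07 -0.07]
```

View pics/w28.png

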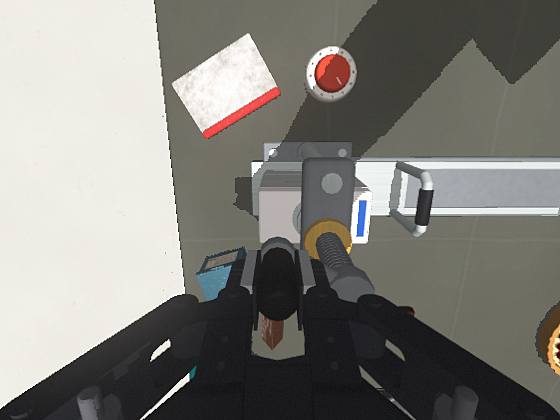

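```bash
cat > crank.py <<'E'
import numpy as np,sys
from h import *
def rows(th0,th1,sink0=0):
    s=get_state(); p=np.array(s['tool_pos']); A=np.array([.581,-.300])
    Rt=Rq(s['tcp_rot'])
    Rd=R.from_euler('z',180,degrees=True)*R.from_euler('x',180,degrees=True)
    d=p[:2]-A; cur=np.degrees(np.arctan2(d[1],d[0])); print('t',s['time_s'],'pos',p.round(4),'cur ang',cur.round(1),'r',np.linalg.norm(d).round(4),'F',s['contact_force'].round(1),'w',s['grip_width'],'corr',(Rt.inv()*Rd).as_rotvec(degrees=True).round(2))
    for k in range(1,9):
        th=np.radians(th0+(th1-th0)*k/8)
        t=np.array([*(A+.05*np.array([np.cos(th),np.sin(th)])), .3028-(235.4-np.degrees(th))/360*.02])
        print((Rt.inv().apply(t-p)*100).round(2))
rows(float(sys.argv[1]),float(sys.argv[2]))
E
python3 crank.py 235.4 135
```

```text
t 38.7 pos [ 0.5521 -0.3421  0.3028] cur ang -124.5 r 0.051 F [-0.6  0.4 -6. ] w 0.017400151584822394 corr [-0.04  0.08 -0.08]
[0.77 0.8  0.07]
[1.43 1.68 0.14]
[1.87 2.68 0.21]
[2.09 3.75 0.28]
[2.07 4.84 0.35]
[1.82 5.9  0.42]
[1.34 6.89 0.48]
[0.65 7.74 0.55]
```

Emit:
{"api": "apply_moves", "payload": {
  "plan": [
    [0.77,0.8,0.07,0,0,0,0],
    [1.43,1.68,0.14,0,0,0,0],
    [1.87,2.68,0.21,0,0,0,0],
    [2.09,3.75,0.28,0,0,0,0],
    [2.07,4.84,0.35,0,0,0,0],
    [1.82,5.9,0.42,0,0,0,0],
    [1.34,6.89,0.48,0,0,0,0],
    [0.65,7.74,0.55,0,0,0,0]
  ]
}}

```text
time_s: 39.5
tool_pos: [0.5428, -0.2629, 0.2969]
tcp_rot: [-0.002, 0.001, 1.0, 0.001]
contact_force: [-10.4, 5.0, -6.1]
grip_width: 0.0175
```

```bash
python3 crank.py 135 70; python3 -c "
from h import *
snap('wrist','w29.png')"
```

```text
t 39.5 pos [ 0.5428 -0.2629  0.2969] cur ang 135.8 r 0.0533 F [-10.4   5.   -6.1] w 0.01754499863381479 corr [ 0.14 -0.28 -0.11]
[-0.82  0.29  0.01]
[-1.41  0.67  0.05]
[-2.05  0.97  0.1 ]
[-2.73  1.17  0.14]
[-3.43  1.28  0.18]
[-4.14  1.28  0.22]
[-4.85  1.19  0.26]
[-5.53  0.99  0.31]
```

View pics/w29.png

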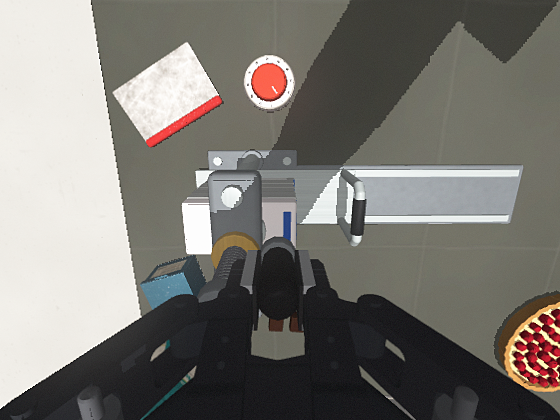

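```bash
sed -i 's/A=np.array(\[.581,-.300\])/A=np.array([.5785,-.2993])/' crank.py; python3 crank.py 134 40
```

```text
t 39.55 pos [ 0.5442 -0.2617  0.2968] cur ang 132.4 r 0.0509 F [-10.5  10.5  -3.7] w 0.017510913288922816 corr [ 0.18 -0.2  -0.04]
[-0.76  0.47  0.03]
[-1.68  0.93  0.09]
[-2.67  1.18  0.15]
[-3.69  1.24  0.21]
[-4.7   1.08  0.28]
[-5.66  0.72  0.34]
[-6.52  0.17  0.4 ]
[-7.26 -0.54  0.46]
```

Emit:
{"api": "apply_moves", "payload": {
  "plan": [
    [-0.76,0.47,0.03,0,0,0,0],
    [-1.68,0.93,0.09,0,0,0,0],
    [-2.67,1.18,0.15,0,0,0,0],
    [-3.69,1.24,0.21,0,0,0,0],
    [-4.7,1.08,0.28,0,0,0,0],
    [-5.66,0.72,0.34,0,0,0,0],
    [-6.52,0.17,0.4,0,0,0,0],
    [-7.26,-0.54,0.46,0,0,0,0]
  ]
}}

```text
time_s: 40.35
tool_pos: [0.6169, -0.268, 0.2916]
tcp_rot: [-0.003, 0.001, 1.0, 0.001]
contact_force: [-10.0, -2.9, -5.7]
grip_width: 0.0174
```

```bash
python3 crank.py 40 -20; python3 -c "
from h import *
snap('side','d30.png')
crop('d30.png','d30a.png',320,220,390,310,8)
snap('wrist','w30.png')"
```

```text
t 40.35 pos [ 0.6169 -0.268   0.2916] cur ang 39.1 r 0.0495 F [-10.   -2.9  -5.7] w 0.017360931916484027 corr [ 0.13 -0.31 -0.07]
[-0.38 -0.44  0.01]
[-0.69 -1.01  0.05]
[-0.93 -1.62  0.09]
[-1.09 -2.26  0.13]
[-1.16 -2.91  0.17]
[-1.14 -3.56  0.21]
[-1.05 -4.21  0.25]
[-0.86 -4.84  0.29]
```

View pics/d30a.png

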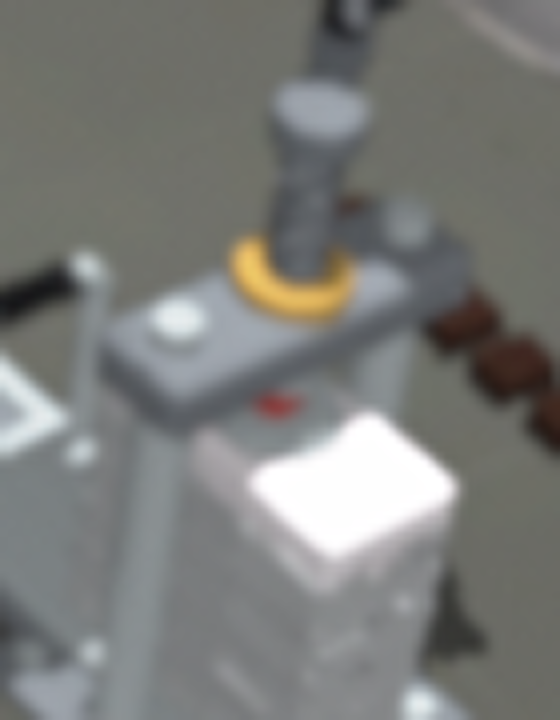

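View pics/w30.png

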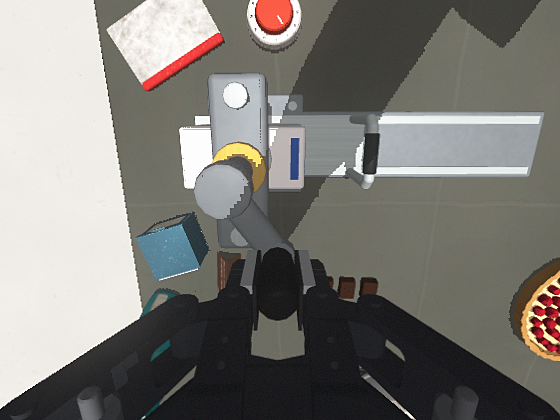

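Emit:
{"api": "apply_moves", "payload": {
  "plan": [
    [-0.38,-0.44,0.01,0,0,0,0],
    [-0.69,-1.01,0.05,0,0,0,0],
    [-0.93,-1.62,0.09,0,0,0,0],
    [-1.09,-2.26,0.13,0,0,0,0],
    [-1.16,-2.91,0.17,0,0,0,0],
    [-1.14,-3.56,0.21,0,0,0,0],
    [-1.05,-4.21,0.25,0,0,0,0],
    [-0.86,-4.84,0.29,0,0,0,0]
  ]
}}

```text
time_s: 41.25
tool_pos: [0.6244, -0.3167, 0.2884]
tcp_rot: [-0.004, 0.001, 1.0, 0.002]
contact_force: [-16.3, 10.9, -2.3]
grip_width: 0.0178
```

```bash
python3 crank.py -20 -65; python3 -c "
from h import *
snap('side','d31.png')
snap('scene','s31.png')
crop('d31.png','d31a.png',320,220,390,310,8)
crop('s31.png','s31a.png',285,140,340,210,10)
crop('s25.png','s25b.png',285,140,340,210,10)
"
```

```text
t 41.25 pos [ 0.6244 -0.3167  0.2884] cur ang -20.8 r 0.0491 F [-16.3  10.9  -2.3] w 0.01782673682801869 corr [ 0.25 -0.49 -0.11]
[ 0.08 -0.42  0.01]
[ 0.31 -0.85  0.04]
[ 0.59 -1.26  0.07]
[ 0.9  -1.64  0.1 ]
[ 1.25 -1.98  0.13]
[ 1.63 -2.29  0.17]
[ 2.04 -2.56  0.2 ]
[ 2.47 -2.79  0.23]
```

View pics/d31a.png

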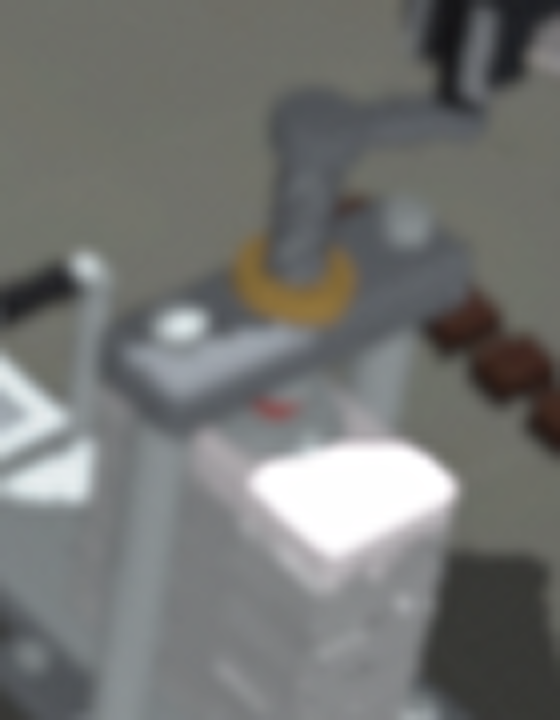

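View pics/s31a.png

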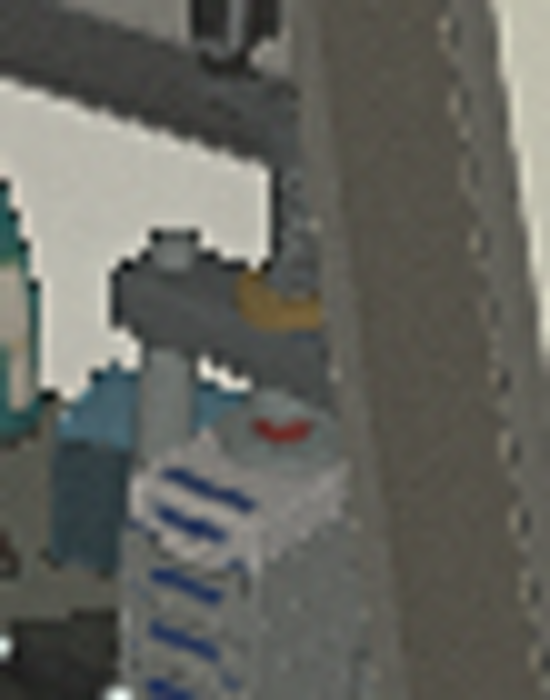

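View pics/s25b.png

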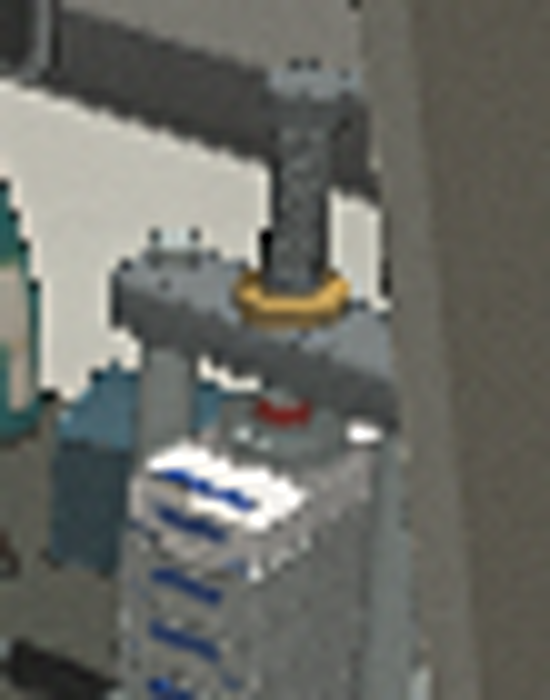

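Emit:
{"api": "apply_moves", "payload": {
  "plan": [
    [0.08,-0.42,0.01,0,0,0,0],
    [0.31,-0.85,0.04,0,0,0,0],
    [0.59,-1.26,0.07,0,0,0,0],
    [0.9,-1.64,0.1,0,0,0,0],
    [1.25,-1.98,0.13,0,0,0,0],
    [1.63,-2.29,0.17,0,0,0,0],
    [2.04,-2.56,0.2,0,0,0,0],
    [2.47,-2.79,0.23,0,0,0,0]
  ]
}}

```text
time_s: 42.15
tool_pos: [0.6, -0.3435, 0.2861]
tcp_rot: [-0.004, 0.001, 1.0, 0.004]
contact_force: [-1.0, 11.9, -5.3]
grip_width: 0.0175
```

```bash
python3 crank.py -65 -80; python3 -c "
from h import *
snap('side','d32.png')
snap('scene','s32.png')
crop('d32.png','d32a.png',340,255,380,295,14)
crop('d24.png','d24c.png',340,255,380,295,14)
crop('s32.png','s32a.png',295,170,325,200,18)
a=cv2.imread('pics/d24c.png');b=cv2.imread('pics/d32a.png');cv2.imwrite('pics/cmp.png',cv2.resize(np.hstack([a,b]),(800,400)))
crop('s25.png','s25c.png',295,170,325,200,18)
a=cv2.imread('pics/s25c.png');b=cv2.imread('pics/s32a.png');cv2.imwrite('pics/cmp2.png',cv2.resize(np.hstack([a,b]),(800,400)))
"
```

```text
t 42.15 pos [ 0.6    -0.3435  0.2861] cur ang -64.0 r 0.0492 F [-1.  11.9 -5.3] w 0.017529807837249358 corr [ 0.42 -0.47 -0.07]
[ 0.19 -0.18  0.01]
[ 0.34 -0.24  0.02]
[ 0.49 -0.3   0.03]
[ 0.65 -0.35  0.04]
[ 0.81 -0.39  0.05]
[ 0.96 -0.44  0.06]
[ 1.12 -0.47  0.07]
[ 1.28 -0.5   0.09]
```

View pics/cmp.png

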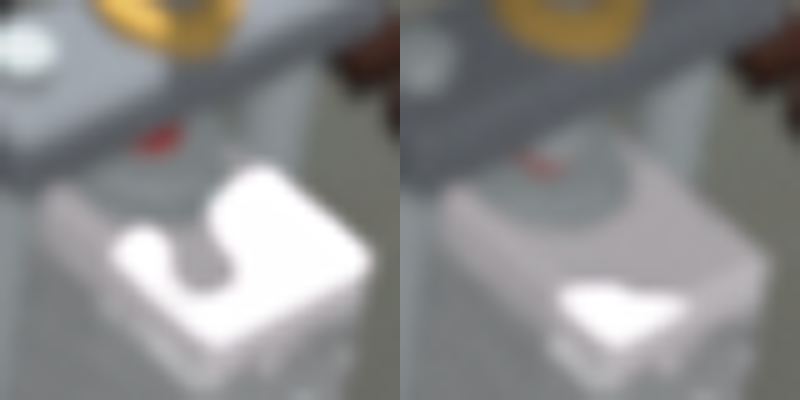

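View pics/cmp2.png

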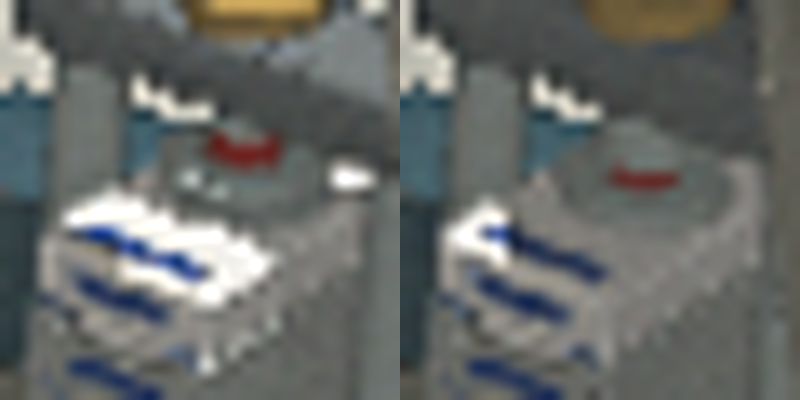

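Emit:
{"api": "apply_moves", "payload": {
  "plan": [
    [0,0,0,0,0,0,0],
    [0,0,0,0,0,0,0.1],
    [0,0,0,0,0,0,0.35],
    [0,0,0,0,0,0,0.45],
    [0,0,-0.5,0,0,0,0.45],
    [0,0,-2,0,0,0,0.45],
    [0,0,-4.5,0,0,0,0.45],
    [0,0,-7.5,0,0,0,0.45]
  ]
}}

```text
time_s: 43.05
tool_pos: [0.6001, -0.3444, 0.3622]
tcp_rot: [-0.004, 0.001, 1.0, 0.004]
contact_force: [-0.1, 0.7, -0.2]
grip_width: 0.0384
```

```bash
python3 crank.py -65 -80|head -1; python3 -c "
from h import *
snap('side','d33.png')
snap('scene','s33.png')
snap('wrist','w33.png')
crop('d33.png','d33a.png',270,220,390,340,5)
crop('s33.png','s33a.png',270,140,340,240,6)
"
```

```text
t 43.05 pos [ 0.6001 -0.3444  0.3622] cur ang -64.4 r 0.05 F [-0.1  0.7 -0.2] w 0.03840437582027847 corr [ 0.4  -0.49 -0.11]
```

View pics/d33a.png

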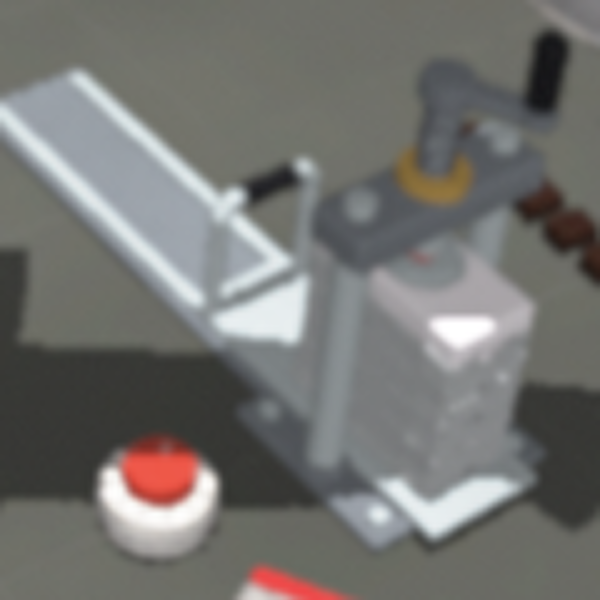

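View pics/s33a.png

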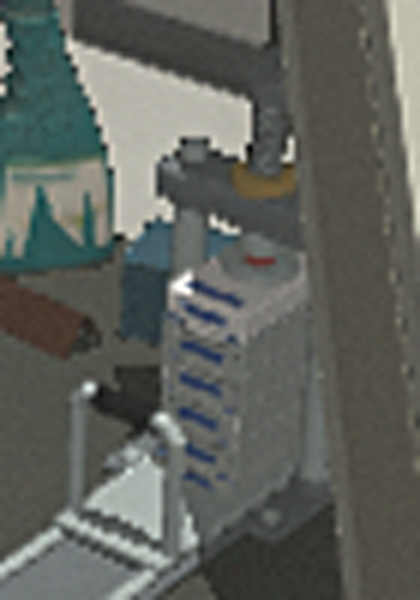

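View pics/w33.png

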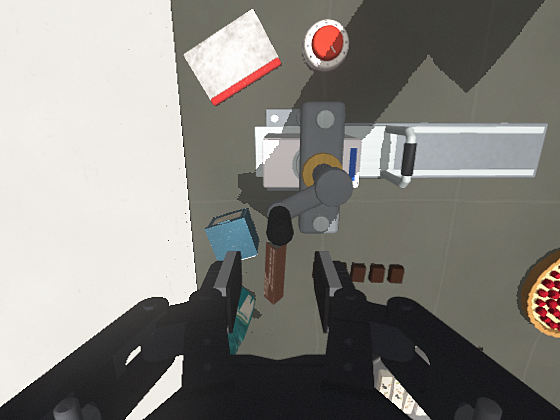

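Run:
```python
from h import *
for fn,(x0,y0,x1,y1) in [('s25.png',(305,176,320,190)),('s31.png',(305,176,320,190)),('s32.png',(305,176,320,190)),('s33.png',(305,176,320,190)),
  ('d24.png',(345,262,365,275)),('d30.png',(345,262,365,278)),('d31.png',(345,262,365,278)),('d32.png',(345,262,365,278)),('d33.png',(345,262,365,278))]:
    im=cv2.imread('pics/'+fn).astype(float)[y0:y1,x0:x1]
    r=(im[...,2]-im[...,:2].mean(-1))/im.sum(-1)*3; r[r<.15]=0
    i=np.argwhere(r>.3); print(fn,'sum',r.sum().round(2),'max',r.max().round(2),'rows',(r.sum(1)).round(1))
```

```text
s25.png sum 10.33 max 1.31 rows [0.  0.  0.  0.  2.6 6.1 1.6 0.  0.  0.  0.  0.  0.  0. ]
s31.png sum 7.28 max 1.08 rows [0.  0.  0.  0.  0.  0.  3.  4.3 0.  0.  0.  0.  0.  0. ]
s32.png sum 4.16 max 0.92 rows [0.  0.  0.  0.  0.  0.  0.2 3.9 0.  0.  0.  0.  0.  0. ]
s33.png sum 4.45 max 0.89 rows [0.  0.  0.  0.  0.  0.  0.2 3.9 0.3 0.  0.  0.  0.  0. ]
d24.png sum 4.75 max 0.59 rows [0.  0.  0.  0.  0.  0.5 1.7 2.  0.6 0.  0.  0.  0. ]
d30.png sum 7.47 max 0.77 rows [0.  0.  0.  0.  0.  0.  0.  1.4 3.2 2.3 0.5 0.  0.  0.  0.  0. ]
d31.png sum 3.31 max 0.43 rows [0.  0.  0.  0.  0.  0.  0.  0.  1.3 1.6 0.4 0.  0.  0.  0.  0. ]
d32.png sum 0.34 max 0.17 rows [0.  0.  0.  0.  0.  0.  0.  0.  0.  0.3 0.  0.  0.  0.  0.  0. ]
d33.png sum 0.34 max 0.17 rows [0.  0.  0.  0.  0.  0.  0.  0.  0.  0.3 0.  0.  0.  0.  0.  0. ]
```

Run:
```python
from h import *
s,c=load('s25.png')
for z in (.146,.150,.154,.162,.170): print(z,proj(s,c,[.58,-.3,z]).round(2))
s,c=load('d24.png')
for z in (.146,.150,.154,.162,.170): print(z,proj(s,c,[.58,-.3,z]).round(2))
```

```text
0.146 [312.79 183.6 ]
0.15 [312.86 182.65]
0.154 [312.92 181.69]
0.162 [313.06 179.77]
0.17 [313.19 177.84]
0.146 [354.26 270.44]
0.15 [354.44 269.38]
0.154 [354.62 268.31]
0.162 [354.98 266.17]
0.17 [355.34 264.  ]
```

Emit:
{"api": "apply_moves", "payload": {
  "plan": [
    [0,0,1,0,0,0,0.45],
    [0,0,2.5,0,0,0,0.45],
    [0,0,4.5,0,0,0,0.45],
    [0,0,6.5,0,0,0,0.45],
    [0,0,7.5,0,0,0,0.45],
    [0,0,7.5,0,0,0,0.45],
    [0,0,7.5,0,0,0,0],
    [0,0,7.5,0,0,0,0]
  ]
}}

```text
time_s: 44.0
tool_pos: [0.6004, -0.344, 0.2894]
tcp_rot: [-0.002, 0.001, 1.0, 0.002]
contact_force: [-1.2, 4.1, -2.9]
grip_width: 0.0172
```

```bash
python3 crank.py -64.4 -29.4
```

```text
t 44.0 pos [ 0.6004 -0.344   0.2894] cur ang -63.9 r 0.0497 F [-1.2  4.1 -2.9] w 0.017185424956383158 corr [ 0.28 -0.24 -0.09]
[-0.31  0.13  0.3 ]
[-0.63  0.34  0.28]
[-0.94  0.57  0.25]
[-1.23  0.82  0.23]
[-1.5   1.09  0.21]
[-1.74  1.38  0.18]
[-1.97  1.69  0.16]
[-2.16  2.01  0.14]
```

Emit:
{"api": "apply_moves", "payload": {
  "plan": [
    [-0.31,0.13,-0.02,0,0,0,0],
    [-0.63,0.34,-0.05,0,0,0,0],
    [-0.94,0.57,-0.08,0,0,0,0],
    [-1.23,0.82,-0.1,0,0,0,0],
    [-1.5,1.09,-0.12,0,0,0,0],
    [-1.74,1.38,-0.15,0,0,0,0],
    [-1.97,1.69,-0.17,0,0,0,0],
    [-2.16,2.01,-0.2,0,0,0,0]
  ]
}}

```text
time_s: 44.8
tool_pos: [0.622, -0.3239, 0.2913]
tcp_rot: [-0.003, 0.001, 1.0, 0.002]
contact_force: [-4.5, 0.9, -3.8]
grip_width: 0.0173
```

```bash
python3 crank.py -64.4 -29.4|head -1
python3 - <<'E'
from h import *
snap('scene','s34.png');snap('side','d34.png')
for fn,(x0,y0,x1,y1) in [('s34.png',(305,176,320,190)),('d34.png',(345,262,365,278))]:
    im=cv2.imread('pics/'+fn).astype(float)[y0:y1,x0:x1]
    r=(im[...,2]-im[...,:2].mean(-1))/im.sum(-1)*3; r[r<.15]=0
    print(fn,'sum',r.sum().round(2),'max',r.max().round(2),'rows',(r.sum(1)).round(1))
E
```

```text
t 44.8 pos [ 0.622  -0.3239  0.2913] cur ang -29.4 r 0.05 F [-4.5  0.9 -3.8] w 0.017294898803063428 corr [ 0.26 -0.29 -0.1 ]
s34.png sum 6.74 max 1.08 rows [0.  0.  0.  0.  0.  0.  2.5 4.2 0.  0.  0.  0.  0.  0. ]
d34.png sum 2.92 max 0.42 rows [0.  0.  0.  0.  0.  0.  0.  0.  1.  1.5 0.3 0.  0.  0.  0.  0. ]
```

Red band at 6–7 of about 8 mm, so slightly past half. Release and move clear.

Emit:
{"api": "apply_moves", "payload": {
  "plan": [
    [0,0,0,0,0,0,0],
    [0,0,0,0,0,0,0.1],
    [0,0,0,0,0,0,0.35],
    [0,0,0,0,0,0,0.45],
    [0,0,-0.5,0,0,0,0.45],
    [0,0,-2,0,0,0,0.45],
    [0,0,-4.5,0,0,0,0.45],
    [0,0,-7.5,0,0,0,0.45]
  ]
}}

```text
time_s: 45.7
tool_pos: [0.6224, -0.3237, 0.3675]
tcp_rot: [-0.002, 0.001, 1.0, 0.002]
contact_force: [0.2, -1.1, 1.0]
grip_width: 0.0383
```

Emit:
{"api": "apply_moves", "payload": {
  "plan": [
    [0,0,-1,0,0,0,0.45],
    [0,2,-2,0,0,0,0.45],
    [0,5,-2,0,0,0,0.45],
    [0,9,-2,0,0,0,0.45],
    [0,13,-2,0,0,0,0.45],
    [0,16,-2,0,0,0,0.45],
    [0,18,-2,0,0,0,0.45],
    [0,18,-2,0,0,0,0.45]
  ]
}}

```text
time_s: 46.5
tool_pos: [0.6225, -0.1407, 0.3895]
tcp_rot: [-0.001, -0.001, 1.0, 0.002]
contact_force: [-0.4, -0.6, -1.2]
grip_width: 0.0388
```

Run:
```python
from h import *
snap('scene','s35.png');snap('side','d35.png');snap('wrist','w35.png')
crop('d35.png','d35a.png',270,220,390,340,5)
crop('s35.png','s35a.png',270,140,340,240,6)
s=get_state();print(s['time_s'],s['contact_force'],s['tool_pos'])
```

```text
46.65 [-0.55717309 -0.89699388 -0.91643462] [ 0.62276648 -0.14414746  0.38826877]
```

View pics/d35a.png

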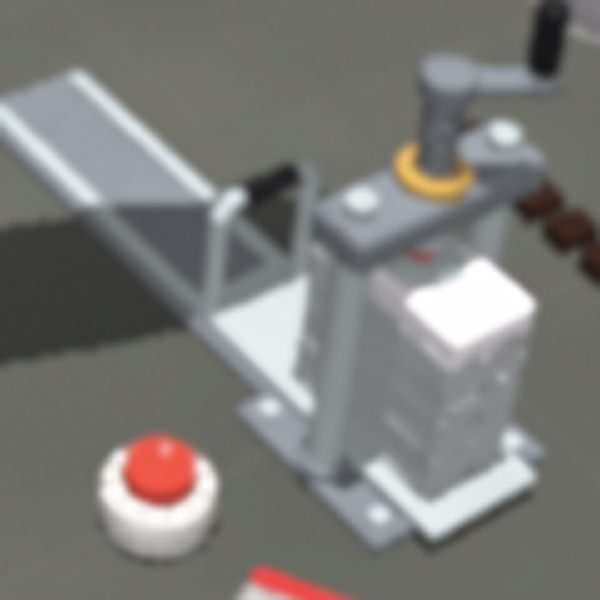

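View pics/s35a.png

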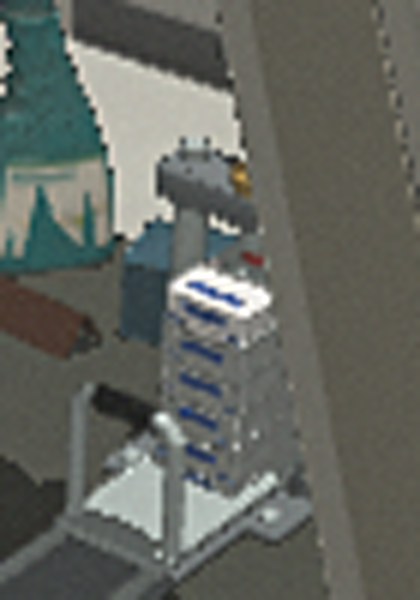

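View pics/w35.png

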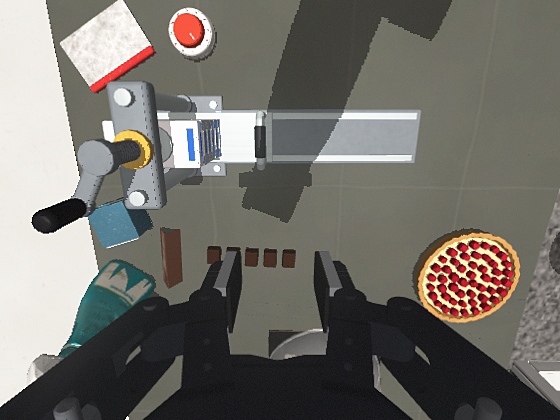

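Run:
```python
from h import *
s,c=load('w35.png'); print(pix2(s,c,260,142,.105))
ticket.job_done()
```

```text
[ 0.58021554 -0.16728284  0.105     ]
the job is handed in; nothing more can be done
```

I completed every step and handed the job in, but the push on the bed went over the 120 N wrist-force limit, so the run may count as failed. I had assumed the bed was pulled out 0.25 m, but it was only about 0.217 m. It hit the hard stop early, and I read about 126 N in the push direction (about 129 N in total) at the end of that move. I released it straight away and nothing was visibly disturbed.

**What I did:** I stacked all four trays on the dock with their blue ends over the dock's blue end. The lid went on top the same way round. I then pushed the bed to its stop. I wound the crank about 300° clockwise and turned it back about 35°, because the red on the stem suggested the spring was past half-way.

**Last checks:**
- **Stack and lid:** The pictures show them level, aligned and under the foot, with the seams even. One tray needed about 21 N of push and still seated.
- **Bed:** The handle's y is −0.167 m, which puts the dock within about 2 mm of the spindle axis. That fits it being fully home.
- **Spring squeeze:** This is only estimated. The crank angle gives about 7 mm if it started fully wound up. The red on the stem suggests about 8.5–10 mm. Both are within the 4–14.5 mm range.
- **Clearance:** The gripper touched nothing at the end, and the timer and scraper look undisturbed.

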